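# Set out the inspection parts on their outline pads

### The job

Get the parts ready for inspection: set each of the three steel flanges and the steel gauge block that stands on the bench upright on the black pad whose white outline has its size and shape, centred on the outline, the block lined up with its rectangle. Leave the pen and the screwdriver between them where they lie.

Things in the scene. Friction and masses are not known exactly. Their poses are not given: they have to be found in the camera images.
- large_flange: largest of three plain steel turned flanges: round stepped part, foot disc 50 mm in diameter, narrower hub above it, 22 mm high in all, standing hub up. Origin at the centre of its underside, z up; its yaw does not matter. Grip it low, by the foot disc across its diameter
- medium_flange: middle one of three plain steel turned flanges: round stepped part, foot disc 36 mm in diameter, narrower hub above it, 20 mm high in all, standing hub up. Origin at the centre of its underside, z up; its yaw does not matter. Grip it low, by the foot disc across its diameter
- small_flange: smallest of three plain steel turned flanges: round stepped part, foot disc 28 mm in diameter, narrower hub above it, 12 mm high in all, standing hub up. Origin at the centre of its underside, z up; its yaw does not matter. Grip it low, by the foot disc across its diameter
- block: steel gauge block, 35 mm (its x) by 15 mm (its y), 22 mm high (its z, up), standing on the bench by itself (other gauge blocks stand in the wooden block at the back and are not part of the job). Origin at the centre of its underside
- large_pad: fixed black plate 70 x 70 x 4 mm flat on the bench, small screw heads in its corners, with a white outline on it: a circle of 52 mm inner diameter, centred, line 3 mm wide; the outline of the large flange. Origin at the centre of its underside (on the bench), its top 4 mm above; z up
- medium_pad: fixed black plate 70 x 70 x 4 mm flat on the bench, small screw heads in its corners, with a white outline on it: a circle of 38 mm inner diameter, centred, line 3 mm wide; the outline of the medium flange. Origin at the centre of its underside (on the bench), its top 4 mm above; z up
- small_pad: fixed black plate 70 x 70 x 4 mm flat on the bench, small screw heads in its corners, with a white outline on it: a circle of 30 mm inner diameter, centred, line 3 mm wide; the outline of the small flange. Origin at the centre of its underside (on the bench), its top 4 mm above; z up
- block_pad: fixed black plate 70 x 70 x 4 mm flat on the bench, small screw heads in its corners, with a white outline on it: a rectangle of 37 mm (along the pad's x) by 17 mm (along its y) inside, centred, line 3 mm wide; the outline of the gauge block (either way round). Origin at the centre of its underside (on the bench), its top 4 mm above; z up
- pen: bystander: blue pen, 134 mm long (its y) and 11 mm high, loose on the bench between the two rows of parts and pads, like the screwdriver. Origin under its middle. (All the work lies left of a tall fixed microscope at x above 0.47 m, y from 0.02 to -0.33 m, over 0.4 m high: bring the arm round in front of it, drawn in)
- screwdriver: bystander: screwdriver with a red handle, 113 mm long (its y), 14 mm wide and high, loose on the bench between the two rows of parts and pads (another, with a yellow handle, lies farther back). Origin under its middle
Not all that is in view belongs to the job. Leave any turquoise look-alike of the small_flange alone.

How it is judged:
By the outcome, as a careful person would: the job done as asked, in the order asked, and still so for the second after the job is handed in, with the robot touching nothing.
It also fails if it takes over 109 s, if anything falls off the work surface, if the arm or the gripper's body presses on something with over 40 N, if the wrist force passes 120 N, or if a joint passes its speed limit or range.

### The arm

A 7-joint arm with a two-finger parallel gripper is mounted at the origin on a cart in front of the work surface, level with it; the furniture and walls round the work are solid. World frame = base frame: x ahead of the robot, y to its left, z up, the work surface at z = 0. Lengths are in m, angles in rad, forces in N, time in s.
With the tool pointing down it reaches from about 0.4 to 0.925 m from the base axis. Payload 4.1 kg.
Tool frame: the origin (TCP) lies at the very end of the fingers, on their centre line; the grasp point (between the pads) lies 19 mm behind it; z points along the fingers, y is the line along which they close (so a half turn about z gives the same grasp; the last joint's range is limited). The gripper opens to 85 mm and grips with 20 to 120 N. Pads are 22 mm wide; open, the fingers measure 114 mm over their backs; the gripper's body (76 mm by 85 mm) begins 54 mm behind the grasp point. The pads swing forward as they close: fully open they stand 13 mm farther back than shut.
Start: joints at [1.157, 0.398, 0.045, 1.537, -0.019, 1.207, -0.051], TCP at [0.201, -0.618, 0.21] pointing down, gripper open.
Joint ranges: [-2.82, 2.82], [-0.49, 2.23], [-1.37, 1.46], [0, 2.46], [-1.36, 4.5], [0.23, 2], [-2.94, 2.94]. Speed limits (rad/s): [2.57, 2.57, 3.14, 3.14, 3.14, 3.14, 3.14].

### API

Orientations are given as a unit quaternion [x, y, z, w].
In Python, from rig import * gives the robot as it stands.
- The arm moves only by the tool send_rows, never from a script. Its arguments are lists of equal length, an entry for each row: "travel": the shift along the tool's x, y, z in m, a list of three; "turn": the turn, a rotation vector about the tool's x, y, z in degrees, a list of three. In form: {"travel": [[tx, ty, tz], ...], "turn": [[rx, ry, rz], ...]}. A call has 1 to 12 rows; each row is the pose to reach, as a shift and turn from the pose commanded when the call began, along the tool's axes at that moment; what a row does not reach only later rows make up. A row lasts 1/12 s, in which the tool goes at most 41.7 mm and 7.16 degrees, less where a joint would pass 70% of its speed; a pose out of reach is approached as far as the arm can. A call with a gripper value outside its range is refused whole. "gripper" is the closure, from 0 (fully open) to 1 (shut), set as the call begins (left out, the last holds). The fingers move at their own pace and stop on an object; "squeeze" is the grip in N (left out, the last holds). Time passes only in rows, so rows that repeat a pose let the fingers close. It gives the time, the measured TCP pose, the force, the opening and the grip force at its end, in the units of the state.
- state(): the state, without advancing time (a new reading comes with each control period).
- read_camera(name): name is "scene" or "side" or "wrist"; returns a dict with "img" (400x640x3 uint8, red, green, blue), "vfov" (degrees; the focal length in pixels is half the picture's height over the tangent of half this angle, whatever the lens; pixels are square), "cx", "cy" (the principal point, pixels), "dist_coeffs" ([k1, k2, p1, p2, k3] as OpenCV has them; the pictures are not rectified), "rvec" (rotation vector, rad) and "tvec" (3), from world to camera coordinates, as OpenCV has them; the wrist camera has in their place "hand_eye" (4x4, takes a point from camera to tool coordinates, whose origin is the TCP and whose axes are the flange's). Camera axes: x right, y down, z forward; pixel columns grow to the right and rows downward; lengths in m; the calibration is good to about 2 mm. A picture is of the moment at which its call begins: read the wrist's pose just before it. There is no depth.
- finish_job(): hands the job in; it is judged then, once.
The state is a dict: "time": time; "joints": joint angles; "qd": joint speeds; "joint_efforts": joint torques, N m; "position": TCP position; "tcp_rot": TCP orientation; "contact_force": force on the tool from outside, world axes, zero at the start; "ft_torque": the same for the moment, N m; "grip_width": finger opening in m; "grasp_force": force on a finger pad.
Only numpy, scipy, OpenCV 4.12 (cv2) and the standard library are available. Lean on these libraries where they do the work, as an engineer would, in place of code of your own. Each camera call takes 0.05 s, during which the arm holds its last target. There are 200 camera calls.

## Working session

There is one attempt and no reset: what is moved stays moved. The work goes in short steps, Python scripts to look and compute and a tool call to move; the robot and the scene stay as the last step left them, time stands still between calls to the robot, and variables do not carry over. Pictures are saved under pics/ and viewed, at most 14 in all, crops included, and the job is handed in when it is done.

Besides the shell and the picture viewer there is one more tool, called after "Request:" in YAML: its name, and indented under it one key for each argument. send_rows: Moves the arm, as the interface text tells. Its arguments: {"type":"object","properties":{"travel":{"type":"array"},"turn":{"type":"array"},"gripper":{"type":"number"},"squeeze":{"type":"number"}},"required":["travel","turn"]}

```bash
mkdir -p pics; ls; python3 - <<'E'
from rig import *
import cv2
s=state();print({k:np.round(v,3) if not isinstance(v,float) else v for k,v in s.items()} if 'np' in globals() else s)
for n in ("scene","side"):
    c=read_camera(n);cv2.imwrite(f"pics/{n}0.png",c["img"][:,:,::-1]);print({k:v for k,v in c.items() if k!="img"})
E
```

```text
pics
{'time': 0.0, 'joints': array([ 1.15702317,  0.39915922,  0.04500822,  1.53790868, -0.0186837 ,
        1.20691278, -0.05068348]), 'qd': array([ 0.00063513, -0.00052428,  0.00031033,  0.00037255,  0.00024398,
        0.0002615 , -0.00072165]), 'joint_efforts': array([-1.40947497e-03, -4.75121891e+01,  1.36411719e+00, -2.54220146e+01,
        1.16866649e-02,  9.51539318e-03, -1.16968664e-05]), 'position': array([ 0.20105157, -0.61739352,  0.20877143]), 'tcp_rot': array([ 9.87627448e-01,  1.56815359e-01, -2.22816125e-04, -9.58009659e-04]), 'contact_force': array([ 0.25970316,  0.25843678, -0.39428992]), 'ft_torque': array([0.01990209, 0.01067095, 0.01599224]), 'grasp_force': 0.0, 'grip_width': 0.0853522802142757}
{'vfov': 42.75922368361145, 'cx': 328.42193912698883, 'cy': 202.48233820654627, 'dist_coeffs': array([0.04808388, 0.        , 0.        , 0.        , 0.        ]), 'rvec': array([ 1.36391394, -2.27258882,  0.83775287]), 'tvec': array([0.45346251, 0.29714474, 0.62465517])}
{'vfov': 42.19191910109714, 'cx': 316.35047219949763, 'cy': 196.63035510986907, 'dist_coeffs': array([-0.01970285,  0.        ,  0.        ,  0.        ,  0.        ]), 'rvec': array([ 1.70389454, -1.84415318,  0.78172398]), 'tvec': array([0.29466265, 0.42626063, 0.54122375])}
```

View pics/scene0.png

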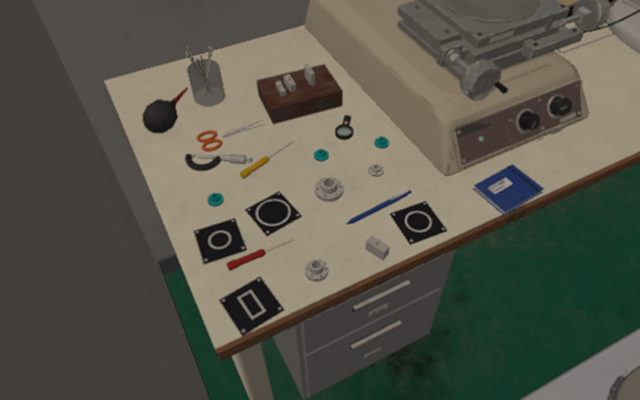

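View pics/side0.png

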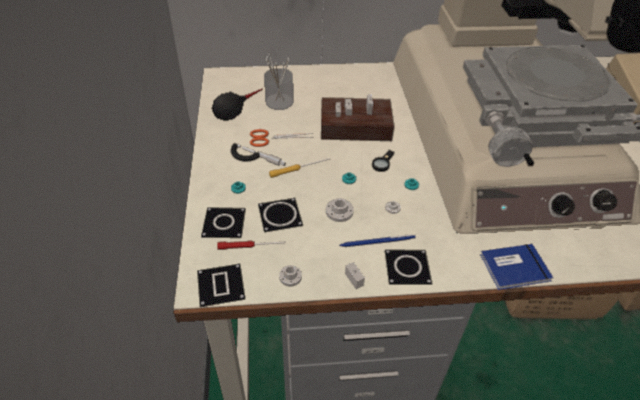

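The scene view shows the pads: block pad (252,304), small (220,240), large (273,213), medium (418,222). The parts are large flange (329,189), medium (316,270), small steel (376,170) and block (377,247). The turquoise look-alikes are at (215,199), (321,155) and (382,142).

```bash
cat > h.py <<'E'
from rig import *
import numpy as np, cv2
from scipy.spatial.transform import Rotation as R
def K(c):
    f=c["img"].shape[0]/2/np.tan(np.radians(c["vfov"]/2)); return np.array([[f,0,c["cx"]],[0,f,c["cy"]],[0,0,1.]])
def look(n):
    s=state(); c=read_camera(n); c["K"]=K(c)
    if n=="wrist":
        T=np.eye(4);T[:3,:3]=R.from_quat(s["tcp_rot"]).as_matrix();T[:3,3]=s["position"]
        c["T"]=T@c["hand_eye"]          # camera to world
    else:
        W=np.eye(4);W[:3,:3]=cv2.Rodrigues(c["rvec"])[0];W[:3,3]=c["tvec"];c["T"]=np.linalg.inv(W)
    return c
def unproj(c,uv,z):
    u=cv2.undistortPoints(np.array(uv,float).reshape(-1,1,2),c["K"],c["dist_coeffs"])[:,0]
    d=np.c_[u,np.ones(len(u))]@c["T"][:3,:3].T; o=c["T"][:3,3]
    return o+d*((z-o[2])/d[:,2])[:,None]
def topdown(c,x0,x1,y0,y1,z,sc=1000):
    """orthographic picture of plane z: row grows with -x, column with -y"""
    X=np.arange(x1,x0,-1/sc);Y=np.arange(y1,y0,-1/sc)
    g=np.stack(np.meshgrid(X,Y,indexing="ij")+[np.full((len(X),len(Y)),z)] if 0 else [*np.meshgrid(X,Y,indexing="ij"),np.full((len(X),len(Y)),z)],-1).reshape(-1,3)
    W=np.linalg.inv(c["T"]); p=cv2.projectPoints(g,cv2.Rodrigues(W[:3,:3])[0],W[:3,3],c["K"],c["dist_coeffs"])[0].reshape(len(X),len(Y),2).astype(np.float32)
    return cv2.remap(c["img"],p[...,0],p[...,1],cv2.INTER_LINEAR)
E
sed -i 's/np.stack(np.meshgrid.* if 0 else \[/np.stack([/' h.py
python3 - <<'E'
from h import *
P=dict(bp=(252,304,220.5,284.5,.004),sp=(220,240,223,222,.004),lp=(273,213,280.5,214,.004),mp=(418,222,408,266,.004),lf=(329,189,340,209,.012),mf=(316,270,290.5,275,.012),sf=(376,170,392.5,207,.007),bl=(377,247,354.5,275,.011))
a=look("scene");b=look("side")
for k,v in P.items(): print(k,unproj(a,[v[:2]],v[4])[0].round(3),unproj(b,[v[2:4]],v[4])[0].round(3))
print(a["T"][:3,3],b["T"][:3,3])
c=look("wrist");print(c["hand_eye"].round(3),c["vfov"],c["dist_coeffs"])
E
```

```text
bp [0.437 0.408 0.004] [0.433 0.41  0.004]
sp [0.569 0.409 0.004] [0.566 0.411 0.004]
lp [0.58  0.311 0.004] [0.578 0.31  0.004]
mp [0.449 0.107 0.004] [0.447 0.107 0.004]
lf [0.577 0.206 0.012] [0.576 0.204 0.012]
mf [0.44  0.301 0.012] [0.438 0.299 0.012]
sf [0.582 0.107 0.007] [0.579 0.108 0.007]
bl [0.433 0.196 0.011] [0.431 0.198 0.011]
[0.05221882 0.48329863 0.66918828] [-0.05523937  0.31216828  0.67893072]
[[-0.001 -0.946 -0.325  0.084]
 [ 1.    -0.002  0.001  0.   ]
 [-0.002 -0.325  0.946 -0.165]
 [ 0.     0.     0.     1.   ]] 70.5576078341364 [0.01602422 0.         0.         0.         0.        ]
```

```bash
cat >> h.py <<'E'
def goal(x,y,z,psi,s=None):
    """travel/turn to tool-down pose; psi = angle of the tool's y axis in world, deg"""
    s=s or state(); Rm=R.from_quat(s["tcp_rot"]); a=np.radians(psi)
    Y=np.array([np.cos(a),np.sin(a),0]);Z=np.array([0,0,-1.]);G=R.from_matrix(np.c_[np.cross(Y,Z),Y,Z])
    print("travel",Rm.inv().apply(np.array([x,y,z])-s["position"]).round(4).tolist(),"turn",(Rm.inv()*G).as_rotvec(degrees=True).round(2).tolist())
E
python3 - <<'E'
from h import *
for g in [(.3,-.3,.21,-40),(.395,-.09,.21,-15),(.40,.08,.21,0),(.42,.2,.21,0)]: goal(*g)
E
```

```text
travel [0.1924, -0.2715, -0.0005] turn [-0.05, -0.01, -31.96]
travel [0.3478, -0.4418, -0.0003] turn [-0.05, -0.02, -56.96]
travel [0.4052, -0.6019, -0.0002] turn [-0.05, -0.03, -71.96]
travel [0.4613, -0.7098, -0.0001] turn [-0.05, -0.03, -71.96]
```

Request:
send_rows:
  travel:
    - [0.192,-0.272,0]
    - [0.192,-0.272,0]
    - [0.192,-0.272,0]
    - [0.192,-0.272,0]
    - [0.192,-0.272,0]
    - [0.192,-0.272,0]
    - [0.192,-0.272,0]
    - [0.192,-0.272,0]
    - [0.192,-0.272,0]
    - [0.192,-0.272,0]
    - [0.192,-0.272,0]
    - [0.192,-0.272,0]
  turn:
    - [0,0,-4]
    - [0,0,-8]
    - [0,0,-12]
    - [0,0,-16]
    - [0,0,-20]
    - [0,0,-24]
    - [0,0,-28]
    - [0,0,-32]
    - [0,0,-32]
    - [0,0,-32]
    - [0,0,-32]
    - [0,0,-32]

```text
time: 1.25
position: [0.2991, -0.3013, 0.2099]
tcp_rot: [0.907, 0.422, -0.0, 0.0]
contact_force: [-0.0, -0.2, -0.4]
grip_width: 0.0857
grasp_force: 0.0
```

```bash
python3 - <<'E'
from h import *
s=state();print(s["time"],s["position"],s["contact_force"])
for g in [(.395,-.09,.21,-15),(.40,.08,.21,0),(.43,.2,.21,0)]: goal(*g)
E
```

```text
1.25 [ 0.29910396 -0.30134806  0.20988284] [-0.00879127 -0.23509364 -0.38067939]
travel [0.2234, -0.0628, -0.0002] turn [0.02, 0.02, -25.11]
travel [0.3567, -0.1685, -0.0003] turn [0.01, 0.03, -40.11]
travel [0.4678, -0.2229, -0.0004] turn [0.01, 0.03, -40.11]
```

Request:
send_rows:
  travel:
    - [0.223,-0.063,0]
    - [0.223,-0.063,0]
    - [0.223,-0.063,0]
    - [0.223,-0.063,0]
    - [0.223,-0.063,0]
    - [0.223,-0.063,0]
    - [0.357,-0.169,0]
    - [0.357,-0.169,0]
    - [0.357,-0.169,0]
    - [0.357,-0.169,0]
    - [0.357,-0.169,0]
  turn:
    - [0,0,-4]
    - [0,0,-8]
    - [0,0,-13]
    - [0,0,-17]
    - [0,0,-21]
    - [0,0,-25]
    - [0,0,-28]
    - [0,0,-32]
    - [0,0,-36]
    - [0,0,-40]
    - [0,0,-40]

```text
time: 2.17
position: [0.4001, 0.089, 0.2106]
tcp_rot: [0.703, 0.711, 0.002, -0.001]
contact_force: [-0.4, -0.4, 1.1]
grip_width: 0.0853
grasp_force: 0.0
```

```bash
python3 - <<'E'
from h import *
s=state();print(s["time"],s["position"],s["joints"])
for g in [(.48,.23,.21,0),(.52,.25,.21,0)]: goal(*g)
E
```

```text
2.1667 [0.40013014 0.08898892 0.2106493 ] [ 0.42431178 -0.03293941 -0.72076708  2.05088542 -0.02823193  1.11239054
 -0.27310501]
travel [0.1401, 0.0814, 0.0014] turn [0.12, -0.25, 0.61]
travel [0.1597, 0.1216, 0.0016] turn [0.12, -0.25, 0.61]
```

Request:
send_rows:
  travel:
    - [0.2,0.11,0]
    - [0.2,0.11,0]
    - [0.2,0.11,0]
    - [0.2,0.11,0]
    - [0.2,0.11,0]
    - [0.2,0.11,0]
    - [0.2,0.11,0]
    - [0.2,0.11,0]
    - [0.2,0.11,0]
  turn:
    - [0,0,0.6]
    - [0,0,0.6]
    - [0,0,0.6]
    - [0,0,0.6]
    - [0,0,0.6]
    - [0,0,0.6]
    - [0,0,0.6]
    - [0,0,0.6]
    - [0,0,0.6]

```text
time: 2.92
position: [0.5098, 0.2801, 0.2089]
tcp_rot: [0.712, 0.703, -0.001, 0.0]
contact_force: [-0.1, 0.2, 0.2]
grip_width: 0.0853
grasp_force: 0.0
```

```bash
python3 - <<'E'
from h import *
c=look("wrist");cv2.imwrite("pics/w1.png",c["img"][:,:,::-1])
s=state();print(s["time"],s["position"],s["qd"].round(3))
np.save("w1.npy",c,allow_pickle=True)
E
```

```text
2.9667 [0.50971776 0.27986175 0.20919446] [ 0.006 -0.017 -0.004  0.006 -0.003 -0.004 -0.001]
```

View pics/w1.png

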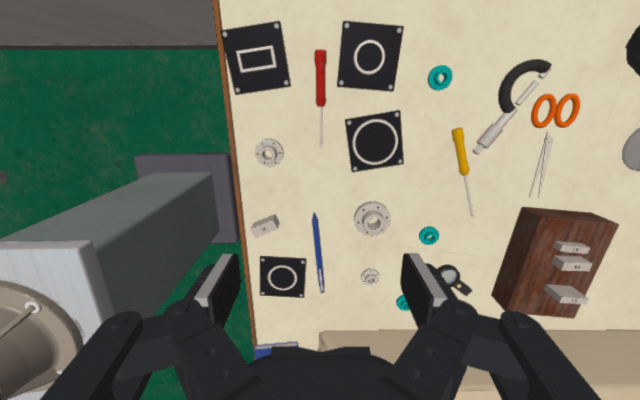

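The wrist view shows pads at (256,58) block, (369,56) small, (375,140) large and (282,276) medium. Steel parts are at (268,152) medium flange, (372,218) large flange, (370,277) small flange and (265,226) block. The turquoise rings are at (440,77), (429,235) and (405,301). Small-flange candidates: (370,277) is plain steel and the other three are turquoise, so (370,277) is the one meant.

```bash
cat >> h.py <<'E'
def pads(c,P):
    for k,(x,y) in P.items():
        r=.032; im=topdown(c,x-r,x+r,y-r,y+r,.004,8000); g=cv2.cvtColor(im,cv2.COLOR_RGB2GRAY)
        n,l,st,ce=cv2.connectedComponentsWithStats((g>110).astype(np.uint8))
        best=min((i for i in range(1,n) if st[i,4]>3000 and st[i,2]<460 and st[i,3]<460),key=lambda i:np.hypot(*(ce[i]-256)),default=0)
        cs=cv2.findContours((l==best).astype(np.uint8),cv2.RETR_EXTERNAL,cv2.CHAIN_APPROX_NONE)[0]; o=max(cs,key=cv2.contourArea)
        if k=="bp": (u,v),wh,a=cv2.minAreaRect(o)
        else: (u,v),wh,a=cv2.fitEllipse(o)
        print(k,"xy",np.round([x+r-v/8000,y+r-u/8000],4),"mm",np.round(np.array(wh)/8,1),"ang",round(a,1))
E
python3 - <<'E'
from h import *
c=np.load("w1.npy",allow_pickle=True).item()
pads(c,dict(bp=(.435,.409),sp=(.568,.41),lp=(.579,.311),mp=(.448,.107)))
for k,p,z in [("lf",(372,218),.01),("mf",(268,152),.01),("sf",(370,277),.01),("bl",(265,226),.022)]: print(k,unproj(c,[p],z)[0].round(4))
t=[topdown(c,x-.03,x+.03,y-.035,y+.035,z,5000) for x,y,z in [(.577,.205,0.01),(.439,.3,.01),(.58,.107,.006),(.432,.197,.022)]]
im=np.vstack([np.hstack(t[:2]),np.hstack(t[2:])]);print(im.shape);cv2.imwrite("pics/t1.png",im[:,:,::-1])
E
```

```text
bp xy [0.4362 0.4093] mm [44.3 23.9] ang 82.7
sp xy [0.5691 0.4095] mm [36.6 36.6] ang 130.1
lp xy [0.5797 0.3112] mm [74.2 74.5] ang 57.7
mp xy [0.4489 0.1057] mm [44.8 44.9] ang 162.3
lf [0.5814 0.2059 0.01  ]
mf [0.443  0.3002 0.01  ]
sf [0.5828 0.1092 0.01  ]
bl [0.4336 0.2012 0.022 ]Traceback (most recent call last):
  File "<stdin>", line 6, in <module>
    return _nx.concatenate(arrs, 1, dtype=dtype, casting=casting)
           ~~~~~~~~~~~~~~~^^^^^^^^^^^^^^^^^^^^^^^^^^^^^^^^^^^^^^^
ValueError: all the input array dimensions except for the concatenation axis must match exactly, but along dimension 0, the array at index 0 has size 301 and the array at index 1 has size 300
```

```bash
sed -i 's|X=np.arange(x1,x0,-1/sc);Y=np.arange(y1,y0,-1/sc)|X=x1-np.arange(round((x1-x0)*sc))/sc;Y=y1-np.arange(round((y1-y0)*sc))/sc|; s/<460/<480/g' h.py
python3 - <<'E'
from h import *
c=np.load("w1.npy",allow_pickle=True).item()
pads(c,dict(bp=(.436,.409),sp=(.569,.4095),lp=(.5797,.3112),mp=(.449,.106)))
t=[topdown(c,x-.03,x+.03,y-.035,y+.035,z,5000) for x,y,z in [(.580,.205,0.01),(.443,.3,.01),(.582,.108,.006),(.434,.2,.022)]]
im=np.vstack([np.hstack(t[:2]),np.hstack(t[2:])]);cv2.imwrite("pics/t1.png",im[:,:,::-1])
E
```

```text
bp xy [0.4362 0.4093] mm [44.3 23.9] ang 82.7
sp xy [0.5691 0.4095] mm [36.6 36.6] ang 130.1
lp xy [0.5811 0.3102] mm [58.7 58.9] ang 49.6
mp xy [0.4489 0.1057] mm [44.8 44.9] ang 162.3
```

View pics/t1.png

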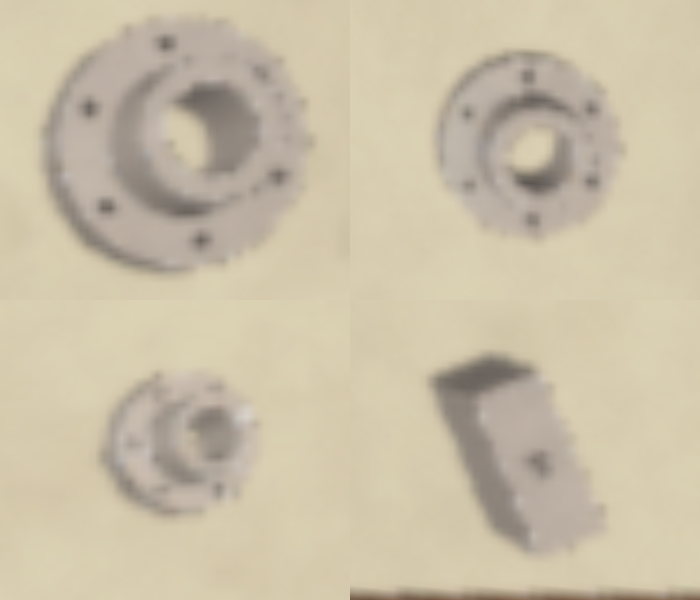

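```bash
cat >> h.py <<'E'
from scipy.optimize import minimize
DIM=dict(lf=(.05,.022),mf=(.036,.020),sf=(.028,.012),bl=None)
def fit(c,k,x,y,z0=0.,yaw=0.,S=6,save=None):
    """silhouette fit; returns x,y (flange: foot thickness, hub radius; block: yaw rad) and the mismatch share"""
    W=np.linalg.inv(c["T"]);rv=cv2.Rodrigues(W[:3,:3])[0]
    pr=lambda p:cv2.projectPoints(np.array(p,float),rv,W[:3,3],c["K"],c["dist_coeffs"])[0][:,0]
    q=pr([[x,y,z0+.008]])[0]; e=np.linalg.norm(pr([[x+.045,y,z0]])[0]-q)
    x0,y0=np.maximum(q-e,0).astype(int);x1,y1=np.minimum(q+e,[640,400]).astype(int)
    im=cv2.resize(c["img"][y0:y1,x0:x1],None,fx=S,fy=S,interpolation=cv2.INTER_CUBIC)
    hsv=cv2.cvtColor(im,cv2.COLOR_RGB2HSV)
    if z0==0: m=((hsv[...,1]<38)).astype(np.uint8)
    else: m=((hsv[...,2]>60)).astype(np.uint8)
    m=cv2.morphologyEx(m,cv2.MORPH_OPEN,np.ones((5,5),np.uint8))
    cs=[o for o in cv2.findContours(m,cv2.RETR_EXTERNAL,cv2.CHAIN_APPROX_NONE)[0] if cv2.contourArea(o)>300]
    qc=(q-[x0,y0])*S
    o=max(cs,key=lambda o:(cv2.pointPolygonTest(o,tuple(map(float,qc)),True)>=0,cv2.contourArea(o)))
    m=cv2.drawContours(np.zeros_like(m),[o],-1,1,-1)
    th=np.linspace(0,2*np.pi,60,endpoint=False)
    def draw(p):
        r=np.zeros_like(m)
        def hull(pts):
            uv=((pr(pts)-[x0,y0]+.5)*S-.5); cv2.fillConvexPoly(r,cv2.convexHull((uv*16).round().astype(np.int32)),1,shift=4)
        circ=lambda R_,z:np.c_[p[0]+R_*np.cos(th),p[1]+R_*np.sin(th),0*th+z0+z]
        if k=="bl":
            a=p[2]; b=np.array([[sx*.0175,sy*.0075] for sx in(-1,1) for sy in(-1,1)])@np.array([[np.cos(a),np.sin(a)],[-np.sin(a),np.cos(a)]])+p[:2]
            hull(np.vstack([np.c_[b,np.full(4,z0)],np.c_[b,np.full(4,z0+.022)]]))
        else:
            D,h=DIM[k];hull(np.vstack([circ(D/2,0),circ(D/2,p[2])]));hull(np.vstack([circ(p[3],p[2]),circ(p[3],h)]))
        return r
    cost=lambda p:np.sum(draw(p)!=m)/m.sum()
    p0=[x,y,yaw] if k=="bl" else [x,y,DIM[k][1]*.3,DIM[k][0]*.27]
    d=[.004,.004,.2] if k=="bl" else [.004,.004,.001,.002]
    b=min((minimize(cost,p0,method="Nelder-Mead",options=dict(initial_simplex=np.vstack([p0]+[np.add(p0,np.eye(len(p0))[i]*d[i]*s) for i in range(len(p0))]),xatol=1e-5,fatol=1e-5)) for s in(1,-1)),key=lambda r:r.fun)
    if save: 
        v=im.copy();v[...,1]=np.where(cv2.morphologyEx(draw(b.x),cv2.MORPH_GRADIENT,np.ones((3,3),np.uint8))>0,255,v[...,1]);v[...,0]=np.where(cv2.morphologyEx(m,cv2.MORPH_GRADIENT,np.ones((3,3),np.uint8))>0,255,v[...,0]);cv2.imwrite(save,v[:,:,::-1])
    print(k,b.x.round(4),"mismatch",round(b.fun,3)); return b.x
E
python3 - <<'E'
from h import *
c=np.load("w1.npy",allow_pickle=True).item()
fit(c,"lf",.580,.206);fit(c,"mf",.442,.3);fit(c,"sf",.582,.108);fit(c,"bl",.433,.198,yaw=.3)
E
```

```text
lf [0.5823 0.2019 0.0052 0.0159] mismatch 0.026
mf [0.4425 0.2981 0.002  0.0079] mismatch 0.024
sf [0.5843 0.1034 0.0014 0.0073] mismatch 0.063
bl [0.4303 0.1964 0.4495] mismatch 0.136
```

```bash
python3 - <<'E'
from h import *
goal(.580,.310,.08,0);goal(.580,.205,.08,0)
c=np.load("w1.npy",allow_pickle=True).item()
print(unproj(c,[(321,52),(321,147),(315,214),(321,290)],.005).round(3))
E
```

```text
travel [0.0313, 0.07, 0.1291] turn [-0.04, 0.1, -0.74]
travel [-0.0737, 0.0713, 0.1293] turn [-0.04, 0.1, -0.74]
[[0.513 0.415 0.005]
 [0.511 0.305 0.005]
 [0.502 0.211 0.005]
 [0.509 0.083 0.005]]
```

Request:
send_rows:
  travel:
    - [0.031,0.07,0.129]
    - [0.031,0.07,0.129]
    - [0.031,0.07,0.129]
    - [0.031,0.07,0.129]
    - [0.031,0.07,0.129]
    - [0.031,0.07,0.129]
    - [0.031,0.07,0.129]
  turn:
    - [0,0.1,-0.7]
    - [0,0.1,-0.7]
    - [0,0.1,-0.7]
    - [0,0.1,-0.7]
    - [0,0.1,-0.7]
    - [0,0.1,-0.7]
    - [0,0.1,-0.7]

```text
time: 3.55
position: [0.5798, 0.312, 0.0824]
tcp_rot: [0.707, 0.708, 0.001, -0.0]
contact_force: [0.3, -0.9, 0.6]
grip_width: 0.0856
grasp_force: 0.0
```

```bash
cat > see.py <<'E'
import sys
from h import *
tag=sys.argv[1]
c=look("wrist");np.save(tag+".npy",c,allow_pickle=True);cv2.imwrite(f"pics/{tag}.png",c["img"][:,:,::-1])
s=state();print("t",s["time"],"pos",s["position"].round(4),"f",s["contact_force"].round(1))
for a in sys.argv[2:]: eval(a)
E
python3 see.py hlp 'pads(c,dict(lp=(.581,.3102)))' 'goal(.581,.204,.08,0)'
```

```text
t 3.6 pos [0.58   0.3125 0.0831] f [1.1 0.4 0.9]
lp xy [0.5808 0.3102] mm [58.1 58.2] ang 64.6
travel [-0.1085, 0.0008, 0.0028] turn [0.16, -0.15, 0.11]
```

View pics/hlp.png

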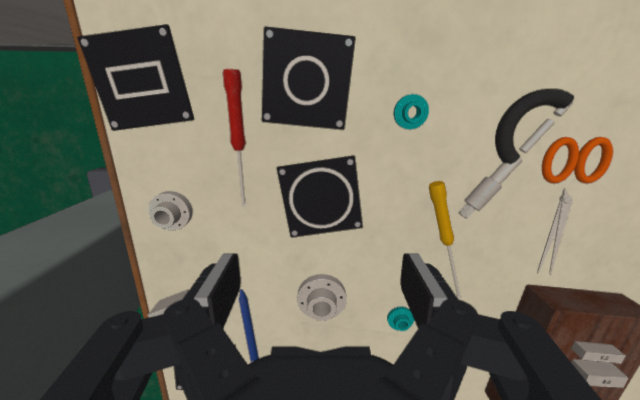

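The hover view has the large ring centred at (321,198), with nothing blocking it. Next I hover over the large flange.

Request:
send_rows:
  travel:
    - [-0.108,0.001,0.003]
    - [-0.108,0.001,0.003]
    - [-0.108,0.001,0.003]
    - [-0.108,0.001,0.003]
    - [-0.108,0.001,0.003]
  turn:
    - [0,0,0.1]
    - [0,0,0.1]
    - [0,0,0.1]
    - [0,0,0.1]
    - [0,0,0.1]

```text
time: 4.02
position: [0.5819, 0.2021, 0.0796]
tcp_rot: [0.708, 0.706, 0.001, 0.001]
contact_force: [0.2, 0.0, 0.6]
grip_width: 0.0853
grasp_force: 0.0
```

```bash
python3 see.py hlf 'fit(c,"lf",.580,.204,save="pics/flf.png")' 'goal(.581,.203,.012,0)'
```

```text
t 4.0667 pos [0.5814 0.2047 0.0797] f [-0.6  1.3  0.5]
lf [0.5816 0.2029 0.0059 0.0159] mismatch 0.014
travel [-0.0018, -0.0007, 0.0677] turn [0.19, -0.15, -0.02]
```

View pics/flf.png

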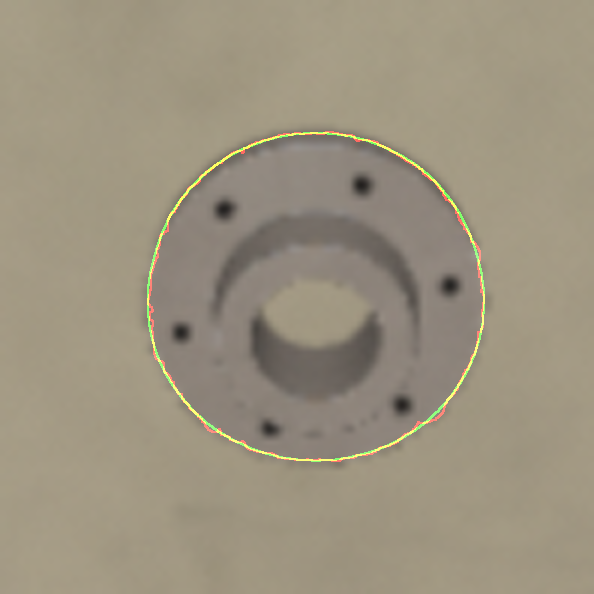

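The fit outline lies right on the foot disc (crop centre about (316,297)), so the pose is good.

Request:
send_rows:
  travel:
    - [-0.002,0,0.03]
    - [-0.002,0,0.06]
    - [-0.002,0,0.075]
    - [-0.002,0,0.08]
    - [-0.002,0,0.08]
    - [-0.002,0,0.08]
  turn:
    - [0,0,0]
    - [0,0,0]
    - [0,0,0]
    - [0,0,0]
    - [0,0,0]
    - [0,0,0]
  gripper: 0.25
  squeeze: 40

```text
time: 4.57
position: [0.5814, 0.2043, -0.0012]
tcp_rot: [0.706, 0.708, 0.002, -0.0]
contact_force: [1.1, -1.1, 0.1]
grip_width: 0.0641
grasp_force: 0.0
```

```bash
python3 see.py d1 'goal(.5816,.203,-.001,0)' 'print(s["grip_width"])'
```

```text
t 4.6167 pos [ 0.5819  0.2042 -0.0007] f [0.  0.  0.9]
travel [-0.0012, -0.0003, 0.0003] turn [0.15, -0.18, 0.09]
0.06367043524132385
```

View pics/d1.png

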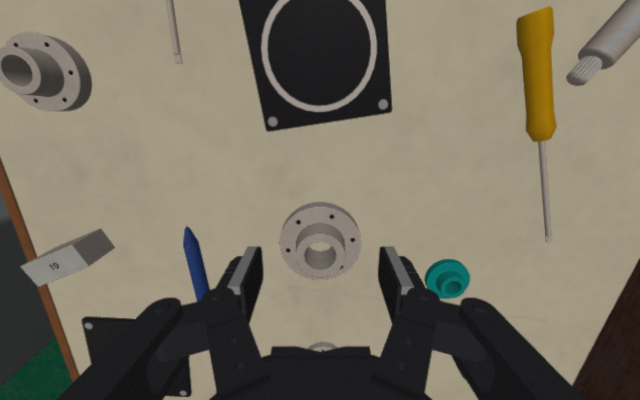

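The open fingers straddle the large flange at (320,248), with the turquoise one clear on the right at (447,278). Closing.

Request:
send_rows:
  travel:
    - [-0.001,0,0]
    - [-0.001,0,0]
    - [-0.001,0,0]
    - [-0.001,0,0]
    - [-0.001,0,0]
    - [-0.001,0,0]
    - [-0.001,0,0]
  turn:
    - [0,0,0]
    - [0,0,0]
    - [0,0,0]
    - [0,0,0]
    - [0,0,0]
    - [0,0,0]
    - [0,0,0]
  gripper: 1

```text
time: 5.2
position: [0.5823, 0.2032, 0.0006]
tcp_rot: [0.707, 0.707, 0.002, 0.0]
contact_force: [-2.6, -1.4, 12.4]
grip_width: 0.0
grasp_force: 6.5
```

```bash
python3 see.py d2  'print(s["grip_width"],s["grasp_force"])'
```

```text
t 5.25 pos [0.5823 0.2033 0.0006] f [-2.6 -0.1 12. ]
0.0004570236733820388 6.556017692782916
```

View pics/d2.png

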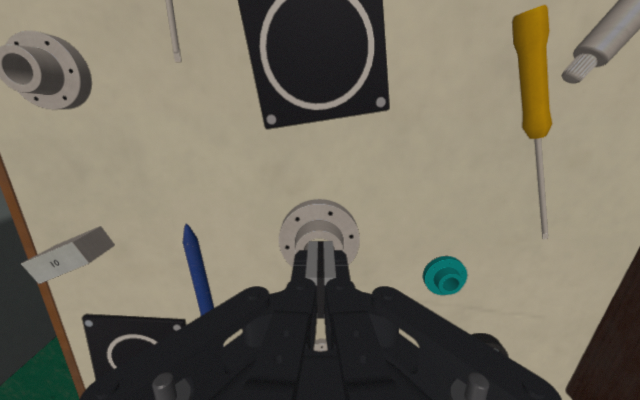

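The fingers closed empty (width 0) and the flange at (320,235) hasn't moved, so I need to check the geometry.

```bash
python3 - <<'E'
from h import *
c=np.load("d2.npy",allow_pickle=True).item()
M=np.linalg.inv(c["hand_eye"])
for p in [(0,0,0),(0,0,-.019),(.011,0,0),(-.011,0,0),(.011,0,-.03)]:
    print(p,cv2.projectPoints(np.array([p],float),cv2.Rodrigues(M[:3,:3])[0],M[:3,3],c["K"],c["dist_coeffs"])[0].ravel().round(1))
fit(c,"lf",.580,.204,save="pics/x.png")
a=look("scene");b=look("side");t=[cv2.resize(a["img"][150:250,270:390],None,fx=3.3,fy=3.3,interpolation=2),cv2.resize(b["img"][150:250,280:400],None,fx=3.3,fy=3.3,interpolation=2)]
cv2.imwrite("pics/ab.png",np.hstack(t)[:,:,::-1])
E
```

```text
(0, 0, 0) [319.6 235.9]
(0, 0, -0.019) [319.6 250.8]
(0.011, 0, 0) [319.6 220.4]
(-0.011, 0, 0) [319.7 250.9]
(0.011, 0, -0.03) [319.5 243. ]
lf [0.5817 0.2031 0.0768 0.0249] mismatch 0.251
```

View pics/ab.png

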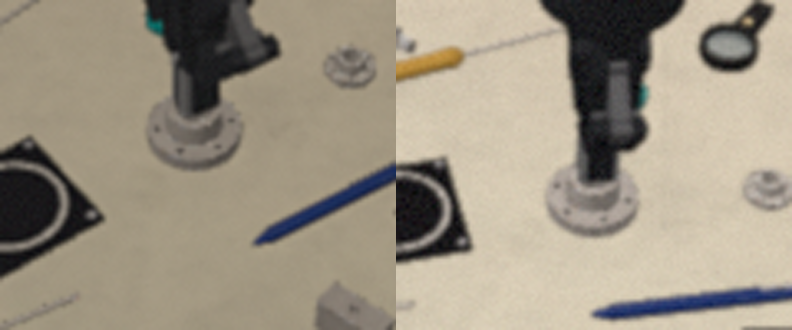

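Both views show the shut fingers resting on the hub, which is 22 mm high, while the TCP reads about 0. The real fingertips are therefore about 21 mm short of the reported TCP. That agrees with the wrist image, where the tips appear at row 240 instead of 220. I'll work with that offset.

Request:
send_rows:
  travel:
    - [0,0,-0.015]
    - [0,0,-0.02]
    - [0,0,-0.02]
  turn:
    - [0,0,0]
    - [0,0,0]
    - [0,0,0]

```text
time: 5.6
position: [0.5823, 0.2023, 0.0196]
tcp_rot: [0.707, 0.707, 0.002, 0.0]
contact_force: [-0.8, -1.0, -0.4]
grip_width: 0.0001
grasp_force: 0.0
```

Request:
send_rows:
  travel:
    - [0,0,-0.04]
    - [0,0,-0.05]
    - [0,0,-0.05]
    - [0,0,-0.05]
    - [0,0,-0.05]
    - [0,0,-0.05]
  turn:
    - [0,0,0]
    - [0,0,0]
    - [0,0,0]
    - [0,0,0]
    - [0,0,0]
    - [0,0,0]
  gripper: 0.25

```text
time: 6.1
position: [0.5798, 0.2009, 0.0661]
tcp_rot: [0.707, 0.707, -0.001, -0.001]
contact_force: [0.0, 0.4, -0.3]
grip_width: 0.0639
grasp_force: 0.0
```

```bash
python3 see.py hlf2 'fit(c,"lf",.580,.204)' 'goal(.5816,.203,-.022,0)'  'print(s["grip_width"])'
```

```text
t 6.15 pos [0.5799 0.201  0.0661] f [-0.5  0.5  0.2]
lf [0.5818 0.2031 0.0062 0.0146] mismatch 0.012
travel [0.002, 0.0019, 0.0881] turn [-0.13, -0.04, 0.04]
0.06432598302622503
```

Request:
send_rows:
  travel:
    - [0.002,0.002,0.03]
    - [0.002,0.002,0.06]
    - [0.002,0.002,0.075]
    - [0.002,0.002,0.082]
    - [0.002,0.002,0.082]
  turn:
    - [0,0,0]
    - [0,0,0]
    - [0,0,0]
    - [0,0,0]
    - [0,0,0]

```text
time: 6.57
position: [0.5812, 0.2031, -0.0165]
tcp_rot: [0.707, 0.707, -0.001, -0.002]
contact_force: [-0.5, -0.2, -0.0]
grip_width: 0.0638
grasp_force: 0.0
```

Request:
send_rows:
  travel:
    - [0,0,0.003]
    - [0,0,0.006]
    - [0,0,0.006]
  turn:
    - [0,0,0]
    - [0,0,0]
    - [0,0,0]

```text
time: 6.82
position: [0.5834, 0.204, -0.0197]
tcp_rot: [0.707, 0.707, 0.001, -0.0]
contact_force: [-0.2, 0.4, 0.4]
grip_width: 0.0642
grasp_force: 0.0
```

Request:
send_rows:
  travel:
    - [0,0,0.001]
    - [0,0,0.002]
    - [0,0,0.002]
    - [0,0,0.002]
    - [0,0,0.002]
    - [0,0,0.002]
  turn:
    - [0,0,0]
    - [0,0,0]
    - [0,0,0]
    - [0,0,0]
    - [0,0,0]
    - [0,0,0]
  gripper: 1

```text
time: 7.32
position: [0.5833, 0.204, -0.0204]
tcp_rot: [0.707, 0.707, 0.001, 0.0]
contact_force: [-2.2, -1.7, 8.9]
grip_width: 0.0467
grasp_force: 39.6
```

Request:
send_rows:
  travel:
    - [0,0,-0.01]
    - [0,0,-0.03]
    - [0,0,-0.05]
    - [0,0,-0.06]
    - [0,0,-0.06]
  turn:
    - [0,0,0]
    - [0,0,0]
    - [0,0,0]
    - [0,0,0]
    - [0,0,0]

```text
time: 7.73
position: [0.5848, 0.2046, 0.0405]
tcp_rot: [0.707, 0.707, 0.003, 0.001]
contact_force: [0.3, 0.3, -2.7]
grip_width: 0.0464
grasp_force: 41.4
```

```bash
python3 see.py g1 'goal(.5808,.3102,.04,0)' 'print(s["grip_width"],s["grasp_force"])'
```

```text
t 7.7833 pos [0.5837 0.2039 0.0388] f [-0.1 -0.9 -1.7]
travel [0.1063, -0.0029, -0.001] turn [0.15, -0.13, 0.03]
0.04620848935863458 41.425376386614516
```

View pics/g1.png

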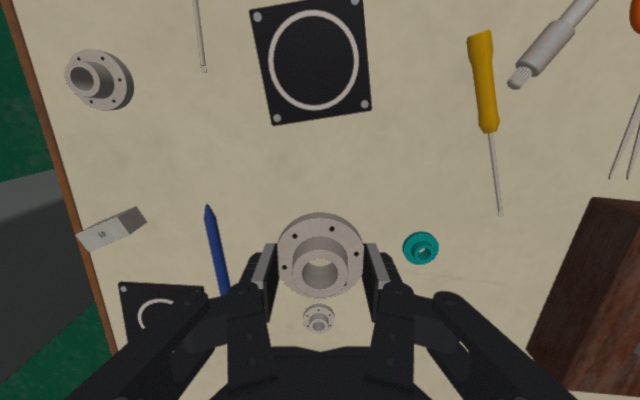

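Large flange is held. Carrying it to its pad.

Request:
send_rows:
  travel:
    - [0.03,-0.001,0]
    - [0.065,-0.003,0]
    - [0.095,-0.003,0]
    - [0.107,-0.003,0]
    - [0.107,-0.003,0]
    - [0.107,-0.003,0]
    - [0.107,-0.003,0]
  turn:
    - [0.1,-0.1,0]
    - [0.1,-0.1,0]
    - [0.1,-0.1,0]
    - [0.1,-0.1,0]
    - [0.1,-0.1,0]
    - [0.1,-0.1,0]
    - [0.1,-0.1,0]

```text
time: 8.37
position: [0.5797, 0.3081, 0.0364]
tcp_rot: [0.707, 0.707, -0.002, -0.0]
contact_force: [0.2, -0.5, -2.3]
grip_width: 0.0462
grasp_force: 41.4
```

```bash
python3 - <<'E'
from h import *
s=state();print(s["time"],s["position"].round(4));goal(.5808,.3112,-.010,0)
E
```

```text
8.3667 [0.5797 0.3081 0.0364]
travel [0.0032, 0.0013, 0.0464] turn [-0.18, 0.18, -0.04]
```

Request:
send_rows:
  travel:
    - [0.003,0.001,0.015]
    - [0.003,0.001,0.03]
    - [0.003,0.001,0.042]
    - [0.003,0.001,0.044]
    - [0.003,0.001,0.044]
    - [0.003,0.001,0.044]
  turn:
    - [-0.2,0.2,0]
    - [-0.2,0.2,0]
    - [-0.2,0.2,0]
    - [-0.2,0.2,0]
    - [-0.2,0.2,0]
    - [-0.2,0.2,0]

```text
time: 8.87
position: [0.5807, 0.3133, -0.0064]
tcp_rot: [0.707, 0.707, 0.002, -0.001]
contact_force: [-0.1, 0.1, -1.2]
grip_width: 0.0465
grasp_force: 41.5
```

```bash
python3 - <<'E'
from h import *
s=state();print(s["time"],s["position"].round(4));goal(.5808,.3112,-.016,0)
E
```

```text
8.8667 [ 0.5807  0.3133 -0.0064]
travel [-0.0021, 0.0001, 0.0096] turn [0.09, -0.18, 0.02]
```

Request:
send_rows:
  travel:
    - [-0.001,0,0.003]
    - [-0.001,0,0.005]
    - [-0.001,0,0.007]
    - [-0.001,0,0.007]
    - [-0.001,0,0.007]
  turn:
    - [0,0,0]
    - [0,0,0]
    - [0,0,0]
    - [0,0,0]
    - [0,0,0]

```text
time: 9.28
position: [0.5806, 0.3127, -0.0132]
tcp_rot: [0.707, 0.707, 0.002, -0.001]
contact_force: [0.6, -0.0, -2.0]
grip_width: 0.0463
grasp_force: 41.5
```

```bash
python3 - <<'E'
from h import *
for i in range(5):
    s=state();print(s["time"],s["position"].round(4),s["joints"].round(4),s["contact_force"]);read_camera("side")
goal(.5808,.3112,-.016,0)
E
```

```text
9.2833 [ 0.5806  0.3127 -0.0132] [-0.0871  0.7326 -0.6737  1.6797  0.5484  0.923  -0.9736] [ 0.6292567  -0.00312787 -1.95342351]
9.3333 [ 0.5807  0.3127 -0.0131] [-0.0871  0.7325 -0.6738  1.6796  0.5485  0.923  -0.9736] [-0.62464047 -0.23915899 -2.01830764]
9.3833 [ 0.5807  0.3128 -0.0131] [-0.0871  0.7325 -0.6738  1.6796  0.5484  0.923  -0.9735] [ 0.00295154 -1.15202095 -1.41803225]
9.4333 [ 0.5807  0.3128 -0.0131] [-0.0871  0.7324 -0.6738  1.6796  0.5484  0.923  -0.9736] [ 1.1453773   0.3830947  -2.54989832]
9.4833 [ 0.5808  0.3128 -0.0131] [-0.0871  0.7325 -0.6738  1.6796  0.5484  0.923  -0.9736] [ 0.05039147  0.51262613 -2.69141901]
travel [-0.0015, 0.0001, 0.0029] turn [0.11, -0.2, 0.04]
```

Request:
send_rows:
  travel:
    - [-0.002,0,0]
    - [-0.002,0,0.002]
    - [-0.002,0,0.003]
    - [-0.002,0,0.003]
    - [-0.002,0,0.003]
  turn:
    - [0,0,0]
    - [0,0,0]
    - [0,0,0]
    - [0,0,0]
    - [0,0,0]

```text
time: 9.95
position: [0.5808, 0.3104, -0.0162]
tcp_rot: [0.707, 0.707, 0.002, -0.0]
contact_force: [0.2, -0.3, -1.2]
grip_width: 0.046
grasp_force: 41.7
```

Request:
send_rows:
  travel:
    - [0.001,0,0.001]
    - [0.001,0,0.002]
    - [0.001,0,0.002]
    - [0.001,0,0.002]
  turn:
    - [0,0,0]
    - [0,0,0]
    - [0,0,0]
    - [0,0,0]

```text
time: 10.28
position: [0.5808, 0.3104, -0.0164]
tcp_rot: [0.707, 0.707, 0.001, 0.001]
contact_force: [-3.2, -4.7, 11.5]
grip_width: 0.0465
grasp_force: 43.2
```

Request:
send_rows:
  travel:
    - [0,0,-0.001]
    - [0,0,-0.001]
    - [0,0,-0.001]
    - [0,0,-0.001]
    - [0,0,-0.03]
    - [0,0,-0.065]
    - [0,0,-0.095]
    - [0,0,-0.095]
    - [0,0,-0.095]
  turn:
    - [0,0,0]
    - [0,0,0]
    - [0,0,0]
    - [0,0,0]
    - [0,0,0]
    - [0,0,0]
    - [0,0,0]
    - [0,0,0]
    - [0,0,0]
  gripper: 0.2

```text
time: 11.03
position: [0.5818, 0.3126, 0.0789]
tcp_rot: [0.707, 0.707, 0.004, -0.0]
contact_force: [0.1, 0.1, -0.7]
grip_width: 0.068
grasp_force: 0.0
```

```bash
python3 see.py pl1 'fit(c,"lf",.581,.310,z0=.004,save="pics/x1.png")' 'pads(c,dict(lp=(.581,.310)))' 'goal(.449,.106,.08,0)' 'cv2.imwrite("pics/pl1c.png",cv2.resize(c["img"][130:270,230:410],None,fx=4,fy=4,interpolation=2)[:,:,::-1])'
```

```text
t 11.0833 pos [0.5807 0.3115 0.0771] f [-0.1  0.1  0.3]
lf [ 0.5829  0.3405  0.0863 -0.049 ] mismatch 0.0
lp xy [0.5808 0.3103] mm [57.9 58.2] ang 171.0
travel [-0.2054, -0.1318, -0.004] turn [0.15, -0.21, 0.04]h.py:59: RuntimeWarning: invalid value encountered in cast
  uv=((pr(pts)-[x0,y0]+.5)*S-.5); cv2.fillConvexPoly(r,cv2.convexHull((uv*16).round().astype(np.int32)),1,shift=4)
```

View pics/pl1c.png

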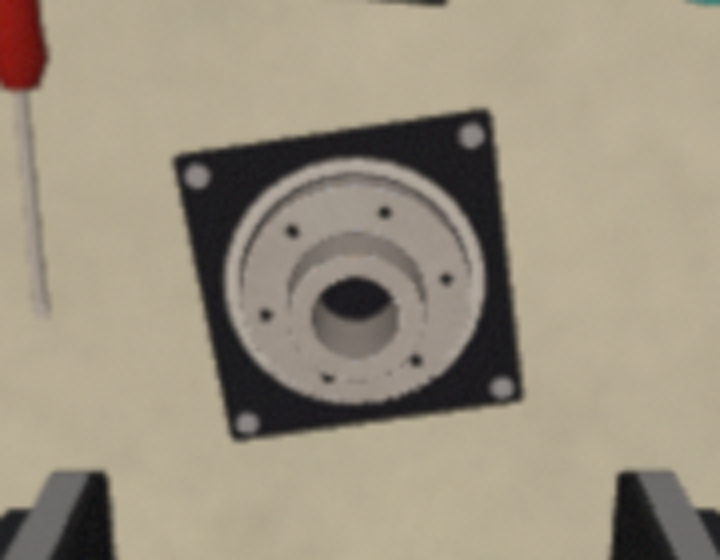

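The flange sits inside the ring. The bolt holes in the crop centre on (355.8,295.7).

```bash
python3 - <<'E'
from h import *
c=np.load("pl1.npy",allow_pickle=True).item()
uv=np.array([(293,231),(385,212),(447,278),(416,360),(328,378),(266,315)])
p=unproj(c,(uv+.5)/4-.5+[230,130],.010);print(p.round(4),p.mean(0).round(4), np.linalg.norm((p-p.mean(0))[:,:2],axis=1).round(4))
E
```

```text
[[0.5676 0.3248 0.01  ]
 [0.5874 0.329  0.01  ]
 [0.6011 0.3139 0.01  ]
 [0.5946 0.2944 0.01  ]
 [0.5748 0.29   0.01  ]
 [0.5612 0.3053 0.01  ]] [0.5811 0.3096 0.01  ] [0.0204 0.0204 0.0205 0.0203 0.0205 0.0204]
```

Placement error is (0.3, -0.7) mm, which is fine. Next, the medium pad and flange.

Request:
send_rows:
  travel:
    - [-0.205,-0.132,-0.004]
    - [-0.205,-0.132,-0.004]
    - [-0.205,-0.132,-0.004]
    - [-0.205,-0.132,-0.004]
    - [-0.205,-0.132,-0.004]
    - [-0.205,-0.132,-0.004]
    - [-0.205,-0.132,-0.004]
    - [-0.205,-0.132,-0.004]
    - [-0.205,-0.132,-0.004]
  turn:
    - [0.1,-0.2,0]
    - [0.1,-0.2,0]
    - [0.1,-0.2,0]
    - [0.1,-0.2,0]
    - [0.1,-0.2,0]
    - [0.1,-0.2,0]
    - [0.1,-0.2,0]
    - [0.1,-0.2,0]
    - [0.1,-0.2,0]

```text
time: 11.83
position: [0.4486, 0.1064, 0.0793]
tcp_rot: [0.707, 0.707, 0.0, -0.0]
contact_force: [-0.3, -0.3, -0.0]
grip_width: 0.0682
grasp_force: 0.0
```

```bash
python3 see.py hmp 'pads(c,dict(mp=(.449,.106)))' 'goal(.4425,.298,.08,0)'
```

```text
t 11.8833 pos [0.449  0.1074 0.0796] f [-0.7  0.6  0.8]
mp xy [0.4493 0.1064] mm [44.7 44.7] ang 130.4
travel [0.1907, -0.0062, -0.0002] turn [-0.0, -0.07, 0.1]
```

Request:
send_rows:
  travel:
    - [0.19,-0.006,0]
    - [0.19,-0.006,0]
    - [0.19,-0.006,0]
    - [0.19,-0.006,0]
    - [0.19,-0.006,0]
    - [0.19,-0.006,0]
    - [0.19,-0.006,0]
    - [0.19,-0.006,0]
  turn:
    - [0,0,0]
    - [0,0,0]
    - [0,0,0]
    - [0,0,0]
    - [0,0,0]
    - [0,0,0]
    - [0,0,0]
    - [0,0,0]
  gripper: 0.4

```text
time: 12.55
position: [0.4422, 0.2965, 0.0791]
tcp_rot: [0.706, 0.708, -0.001, -0.0]
contact_force: [0.8, -0.3, 0.1]
grip_width: 0.0508
grasp_force: 0.0
```

```bash
python3 see.py hmf 'b=fit(c,"mf",.4425,.298);goal(b[0],b[1],-.014,0)' 'print(s["grip_width"])'
```

```text
t 12.6 pos [0.4425 0.2955 0.0792] f [-1.2 -0.7 -0.7]Traceback (most recent call last):
  File "see.py", line 6, in <module>
    for a in sys.argv[2:]: eval(a)
                           ~~~~^^^
  File "<string>", line 1
    b=fit(c,"mf",.4425,.298);goal(b[0],b[1],-.014,0)
     ^
SyntaxError: invalid syntax
```

```bash
sed -i 's/eval(a)/exec(a)/' see.py; python3 - <<'E'
from h import *
c=np.load("hmf.npy",allow_pickle=True).item()
b=fit(c,"mf",.4425,.298);goal(b[0],b[1],-.014,0)
E
```

```text
mf [0.4432 0.2979 0.005  0.0116] mismatch 0.026
travel [0.0026, 0.0008, 0.0932] turn [-0.05, 0.07, 0.01]
```

Request:
send_rows:
  travel:
    - [0.003,0.001,0.03]
    - [0.003,0.001,0.06]
    - [0.003,0.001,0.085]
    - [0.003,0.001,0.096]
    - [0.003,0.001,0.096]
    - [0.003,0.001,0.096]
  turn:
    - [0,0,0]
    - [0,0,0]
    - [0,0,0]
    - [0,0,0]
    - [0,0,0]
    - [0,0,0]

```text
time: 13.1
position: [0.4438, 0.2987, -0.016]
tcp_rot: [0.707, 0.707, -0.0, 0.0]
contact_force: [0.5, 1.1, -0.2]
grip_width: 0.0509
grasp_force: 0.0
```

```bash
python3 -c "
from h import *
s=state();print(s['position'],s['contact_force']);goal(.4432,.2979,-.019,0)"
```

```text
[ 0.44381684  0.29865358 -0.0160268 ] [ 0.49570811  1.08239205 -0.15479641]
travel [-0.0008, -0.0006, 0.003] turn [-0.01, 0.02, -0.02]
```

Request:
send_rows:
  travel:
    - [-0.001,-0.001,0.002]
    - [-0.001,-0.001,0.004]
    - [-0.001,-0.001,0.004]
    - [-0.001,-0.001,0.004]
  turn:
    - [0,0,0]
    - [0,0,0]
    - [0,0,0]
    - [0,0,0]

```text
time: 13.43
position: [0.443, 0.2984, -0.0194]
tcp_rot: [0.707, 0.707, 0.001, 0.0]
contact_force: [-0.4, 0.1, 0.5]
grip_width: 0.0512
grasp_force: 0.0
```

Request:
send_rows:
  travel:
    - [0,0,0]
    - [0,0,0]
    - [0,0,0]
    - [0,0,0]
    - [0,0,0]
    - [0,0,0]
  turn:
    - [0,0,0]
    - [0,0,0]
    - [0,0,0]
    - [0,0,0]
    - [0,0,0]
    - [0,0,0]
  gripper: 1

```text
time: 13.93
position: [0.4429, 0.2984, -0.0194]
tcp_rot: [0.707, 0.707, 0.0, 0.0]
contact_force: [-0.5, -0.3, 4.4]
grip_width: 0.033
grasp_force: 39.2
```

Request:
send_rows:
  travel:
    - [0,0,-0.01]
    - [0,0,-0.03]
    - [0,0,-0.055]
    - [-0.04,0.002,-0.055]
    - [-0.08,0.004,-0.055]
    - [-0.12,0.006,-0.055]
    - [-0.155,0.006,-0.055]
    - [-0.18,0.006,-0.055]
    - [-0.192,0.006,-0.055]
    - [-0.192,0.006,-0.055]
    - [-0.192,0.006,-0.055]
  turn:
    - [0,0,0]
    - [0,0,0]
    - [0,0,0]
    - [0,0,0]
    - [0,0,0]
    - [0,0,0]
    - [0,0,0]
    - [0,0,0]
    - [0,0,0]
    - [0,0,0]
    - [0,0,0]

```text
time: 14.85
position: [0.4488, 0.1061, 0.0352]
tcp_rot: [0.707, 0.707, 0.0, 0.0]
contact_force: [0.6, -0.2, -1.1]
grip_width: 0.0325
grasp_force: 39.9
```

```bash
python3 -c "
from h import *
s=state();print(s['position'],s['contact_force'],s['grip_width']);goal(.4493,.1069,-.0154,0)"
```

```text
[0.44883557 0.10605356 0.03524243] [ 0.58118625 -0.16483419 -1.13991219] 0.03252437508824592
travel [0.0008, 0.0004, 0.0506] turn [0.04, -0.01, -0.05]
```

Request:
send_rows:
  travel:
    - [0.001,0.001,0.02]
    - [0.001,0.001,0.038]
    - [0.001,0.001,0.046]
    - [0.001,0.001,0.046]
    - [0.001,0.001,0.046]
  turn:
    - [0,0,0]
    - [0,0,0]
    - [0,0,0]
    - [0,0,0]
    - [0,0,0]

```text
time: 15.27
position: [0.4495, 0.1087, -0.0111]
tcp_rot: [0.706, 0.708, 0.0, -0.0]
contact_force: [0.2, 0.6, -0.9]
grip_width: 0.0326
grasp_force: 40.0
```

```bash
python3 -c "
from h import *
s=state();print(s['position'],s['contact_force'],s['grip_width']);goal(.4493,.1069,-.0154,0)"
```

```text
[ 0.44945415  0.10865962 -0.01105819] [ 0.1958028   0.5549557  -0.86356846] 0.032553489021246586
travel [-0.0018, -0.0002, 0.0043] turn [-0.02, -0.04, 0.16]
```

Request:
send_rows:
  travel:
    - [-0.002,0,0.001]
    - [-0.002,0,0.003]
    - [-0.002,0,0.003]
    - [-0.002,0,0.003]
  turn:
    - [0,0,0]
    - [0,0,0]
    - [0,0,0]
    - [0,0,0]

```text
time: 15.6
position: [0.4499, 0.1052, -0.0138]
tcp_rot: [0.707, 0.707, 0.0, 0.0]
contact_force: [0.9, 0.2, -1.7]
grip_width: 0.0327
grasp_force: 40.0
```

Request:
send_rows:
  travel:
    - [0,0,0.001]
    - [0,0,0.002]
    - [0,0,0.002]
    - [0,0,0.002]
  turn:
    - [0,0,0]
    - [0,0,0]
    - [0,0,0]
    - [0,0,0]

```text
time: 15.93
position: [0.45, 0.1052, -0.0154]
tcp_rot: [0.707, 0.707, -0.0, 0.001]
contact_force: [-1.5, -0.9, 7.5]
grip_width: 0.0325
grasp_force: 40.9
```

Request:
send_rows:
  travel:
    - [0.001,0,-0.004]
    - [0.001,0,-0.004]
    - [0.001,0,-0.004]
    - [0.001,0,-0.004]
  turn:
    - [0,0,0]
    - [0,0,0]
    - [0,0,0]
    - [0,0,0]

```text
time: 16.27
position: [0.4496, 0.1062, -0.0123]
tcp_rot: [0.707, 0.707, -0.0, 0.0]
contact_force: [0.0, -0.1, -1.5]
grip_width: 0.0322
grasp_force: 40.0
```

Request:
send_rows:
  travel:
    - [0.0005,0,0.001]
    - [0.0005,0,0.002]
    - [0.0005,0,0.004]
    - [0.0005,0,0.004]
    - [0.0005,0,0.004]
  turn:
    - [0,0,0]
    - [0,0,0]
    - [0,0,0]
    - [0,0,0]
    - [0,0,0]

```text
time: 16.68
position: [0.4497, 0.1068, -0.0155]
tcp_rot: [0.707, 0.707, -0.001, 0.0]
contact_force: [-2.6, 0.1, 11.3]
grip_width: 0.0332
grasp_force: 41.2
```

Request:
send_rows:
  travel:
    - [0,0,-0.001]
    - [0,0,-0.001]
    - [0,0,-0.001]
    - [0,0,-0.001]
    - [0,0,-0.03]
    - [0,0,-0.065]
    - [0,0,-0.095]
    - [0,0,-0.095]
    - [0,0,-0.095]
  turn:
    - [0,0,0]
    - [0,0,0]
    - [0,0,0]
    - [0,0,0]
    - [0,0,0]
    - [0,0,0]
    - [0,0,0]
    - [0,0,0]
    - [0,0,0]
  gripper: 0.4

```text
time: 17.43
position: [0.4511, 0.1069, 0.0803]
tcp_rot: [0.707, 0.707, 0.001, 0.001]
contact_force: [-0.6, -0.6, -0.5]
grip_width: 0.051
grasp_force: 0.0
```

```bash
python3 see.py pl2 'pads(c,dict(mp=(.449,.106)))' 'goal(.569,.4095,.08,0)' 'cv2.imwrite("pics/pl2c.png",cv2.resize(c["img"][140:260,250:390],None,fx=5,fy=5,interpolation=2)[:,:,::-1])'
```

```text
t 17.4833 pos [0.4497 0.1064 0.0789] f [-0.7 -0.8 -0.5]
mp xy [0.4493 0.1064] mm [44.6 44.7] ang 90.7
travel [0.3031, 0.1193, -0.0012] turn [0.04, 0.04, 0.01]
```

View pics/pl2c.png

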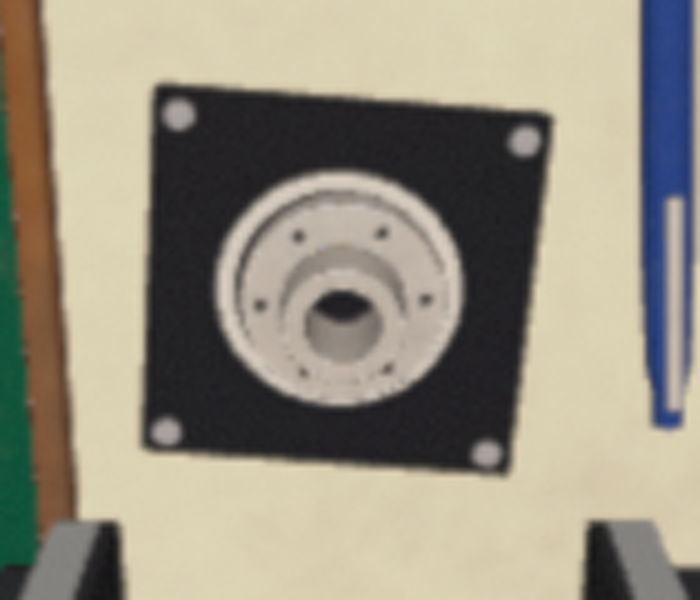

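The medium flange is inside its ring, with the bolt holes centred on crop (342.7,302.7). Next, the small pad.

Request:
send_rows:
  travel:
    - [0.303,0.119,-0.01]
    - [0.303,0.119,-0.01]
    - [0.303,0.119,-0.01]
    - [0.303,0.119,-0.01]
    - [0.303,0.119,-0.01]
    - [0.303,0.119,-0.01]
    - [0.303,0.119,-0.001]
    - [0.303,0.119,-0.001]
    - [0.303,0.119,-0.001]
    - [0.303,0.119,-0.001]
    - [0.303,0.119,-0.001]
  turn:
    - [0,0,0]
    - [0,0,0]
    - [0,0,0]
    - [0,0,0]
    - [0,0,0]
    - [0,0,0]
    - [0,0,0]
    - [0,0,0]
    - [0,0,0]
    - [0,0,0]
    - [0,0,0]

```text
time: 18.4
position: [0.5673, 0.4084, 0.0775]
tcp_rot: [0.707, 0.708, -0.002, 0.0]
contact_force: [0.0, -1.6, -0.5]
grip_width: 0.0512
grasp_force: 0.0
```

```bash
python3 see.py hsp 'pads(c,dict(sp=(.569,.4095)))' 'goal(.5835,.106,.08,0)' 'print(unproj(np.load("pl2.npy",allow_pickle=True).item(),[(318.1,200.1)],.0095))'
```

```text
t 18.45 pos [0.5679 0.4077 0.0781] f [-0.1 -0.5 -0.7]
sp xy [0.5688 0.4092] mm [36.6 36.7] ang 95.1
travel [-0.3017, 0.0156, -0.0009] turn [-0.1, 0.19, 0.0]
[[0.44995267 0.10622983 0.0095    ]]
```

Request:
send_rows:
  travel:
    - [-0.245,0.015,-0.01]
    - [-0.245,0.015,-0.01]
    - [-0.245,0.015,-0.01]
    - [-0.245,0.015,-0.01]
    - [-0.245,0.015,-0.01]
    - [-0.245,0.015,-0.01]
    - [-0.245,0.015,-0.005]
    - [-0.245,0.015,-0.005]
    - [-0.245,0.015,-0.005]
    - [-0.245,0.015,-0.005]
  turn:
    - [0,0,0]
    - [0,0,0]
    - [0,0,0]
    - [0,0,0]
    - [0,0,0]
    - [0,0,0]
    - [0,0,0]
    - [0,0,0]
    - [0,0,0]
    - [0,0,0]

```text
time: 19.28
position: [0.583, 0.166, 0.0852]
tcp_rot: [0.706, 0.708, 0.0, -0.0]
contact_force: [0.5, 1.0, 1.1]
grip_width: 0.0514
grasp_force: 0.0
```

```bash
python3 see.py hsf 'b=fit(c,"sf",.5835,.106);goal(b[0],b[1],.08,0)' 'print(s["joints"].round(2))'
```

```text
t 19.3333 pos [0.583  0.1665 0.0852] f [-1.2  0.9 -0.3]
sf [0.5837 0.1042 0.0021 0.0076] mismatch 0.042
travel [-0.0624, 0.0005, 0.0052] turn [0.02, -0.04, 0.18]
[ 0.24  0.55 -0.8   1.76  0.45  1.03 -0.72]
```

View pics/hsf.png

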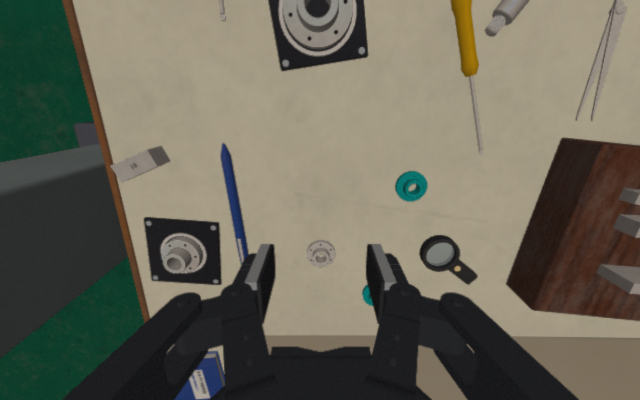

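The steel small flange is at (321,253). A turquoise one is at (373,295), half hidden behind the right finger, and another is at (411,186). The steel one is the target, as the earlier t1 crop showed.

```bash
python3 - <<'E'
from h import *
c=np.load("hsf.npy",allow_pickle=True).item();w=np.load("w1.npy",allow_pickle=True).item()
print(unproj(c,[(373,295),(387,295),(411,186),(428,250),(245,258)],.006).round(3), unproj(w,[(405,301)],.006).round(3))
E
```

```text
[[0.638 0.058 0.006]
 [0.653 0.058 0.006]
 [0.665 0.176 0.006]
 [0.688 0.111 0.006]
 [0.509 0.102 0.006]] [[0.64  0.062 0.006]]
```

Request:
send_rows:
  travel:
    - [-0.03,0,0]
    - [-0.055,0,0.005]
    - [-0.062,0,0.005]
    - [-0.062,0,0.005]
    - [-0.062,0,0.005]
    - [-0.062,0,0.005]
  turn:
    - [0,0,0]
    - [0,0,0]
    - [0,0,0]
    - [0,0,0]
    - [0,0,0]
    - [0,0,0]
  gripper: 0.5

```text
time: 19.83
position: [0.5836, 0.1057, 0.0804]
tcp_rot: [0.706, 0.708, 0.001, -0.0]
contact_force: [-0.1, 0.8, -0.2]
grip_width: 0.0428
grasp_force: 0.0
```

```bash
python3 see.py hsf2 'b=fit(c,"sf",.5835,.1055);goal(b[0],b[1],-.014,0)' 'print(s["joints"].round(2),s["grip_width"])'
```

```text
t 19.8833 pos [0.5836 0.1056 0.0803] f [-0.2  0.6  0.3]
sf [0.5838 0.1046 0.0008 0.01  ] mismatch 0.043
travel [-0.0012, 0.0002, 0.0943] turn [0.05, -0.09, 0.22]
[ 0.35  0.53 -0.8   1.79  0.44  1.   -0.62] 0.04236774536534116
```

Request:
send_rows:
  travel:
    - [-0.001,0,0.03]
    - [-0.001,0,0.06]
    - [-0.001,0,0.085]
    - [-0.001,0,0.096]
    - [-0.001,0,0.096]
    - [-0.001,0,0.096]
  turn:
    - [0,0,0.2]
    - [0,0,0.2]
    - [0,0,0.2]
    - [0,0,0.2]
    - [0,0,0.2]
    - [0,0,0.2]

```text
time: 20.38
position: [0.5838, 0.1032, -0.0158]
tcp_rot: [0.708, 0.707, 0.0, -0.0]
contact_force: [0.8, -0.5, 0.4]
grip_width: 0.0426
grasp_force: 0.0
```

Request:
send_rows:
  travel:
    - [0,0,0.002]
    - [0,0,0.004]
    - [0,0,0.004]
    - [0,0,0.004]
  turn:
    - [0,0,0]
    - [0,0,0]
    - [0,0,0]
    - [0,0,0]

```text
time: 20.72
position: [0.5843, 0.1019, -0.0193]
tcp_rot: [0.708, 0.706, 0.001, 0.001]
contact_force: [0.4, 0.3, -0.1]
grip_width: 0.0425
grasp_force: 0.0
```

Request:
send_rows:
  travel:
    - [0.003,0,0]
    - [0.003,0,0]
    - [0.003,0,0]
    - [0.003,0,0]
  turn:
    - [0,0,0]
    - [0,0,0]
    - [0,0,0]
    - [0,0,0]

```text
time: 21.05
position: [0.5837, 0.1049, -0.0201]
tcp_rot: [0.708, 0.706, 0.0, 0.0]
contact_force: [0.4, -0.6, -0.5]
grip_width: 0.043
grasp_force: 0.0
```

Request:
send_rows:
  travel:
    - [0,0,0]
    - [0,0,0]
    - [0,0,0]
    - [0,0,0]
    - [0,0,0]
    - [0,0,0]
  turn:
    - [0,0,0]
    - [0,0,0]
    - [0,0,0]
    - [0,0,0]
    - [0,0,0]
    - [0,0,0]
  gripper: 1

```text
time: 21.55
position: [0.5838, 0.1048, -0.0199]
tcp_rot: [0.708, 0.706, -0.0, 0.0]
contact_force: [-1.5, -1.0, 5.1]
grip_width: 0.0242
grasp_force: 39.3
```

Request:
send_rows:
  travel:
    - [0,0,-0.01]
    - [0,0,-0.03]
    - [0,0,-0.065]
    - [0.04,-0.002,-0.065]
    - [0.08,-0.005,-0.065]
    - [0.12,-0.007,-0.065]
    - [0.16,-0.01,-0.065]
    - [0.2,-0.012,-0.065]
    - [0.24,-0.015,-0.065]
    - [0.275,-0.015,-0.065]
    - [0.304,-0.015,-0.065]
    - [0.304,-0.015,-0.065]
  turn:
    - [0,0,0]
    - [0,0,0]
    - [0,0,0]
    - [0,0,0]
    - [0,0,0]
    - [0,0,0]
    - [0,0,0]
    - [0,0,0]
    - [0,0,0]
    - [0,0,0]
    - [0,0,0]
    - [0,0,0]

```text
time: 22.55
position: [0.5657, 0.4186, 0.0459]
tcp_rot: [0.705, 0.709, 0.003, -0.004]
contact_force: [-0.8, -0.1, -0.1]
grip_width: 0.0243
grasp_force: 39.3
```

```bash
cat > w.py <<'E'
import sys
from h import *
s=state();print(s["time"],s["position"].round(4),s["contact_force"].round(1),s["grip_width"]);goal(*map(float,sys.argv[1:5]))
E
python3 w.py .5688 .4093 -.0159 0
```

```text
22.55 [0.5657 0.4186 0.0459] [-0.8 -0.1 -0.1] 0.024285221409252943
travel [-0.0098, 0.0031, 0.0617] turn [-0.08, -0.49, 0.35]
```

Still settling; hold a few rows, then re-read.

Request:
send_rows:
  travel:
    - [0,0,0]
    - [0,0,0]
    - [0,0,0]
  turn:
    - [0,0,0]
    - [0,0,0]
    - [0,0,0]

```text
time: 22.8
position: [0.5704, 0.4066, 0.0445]
tcp_rot: [0.709, 0.705, -0.001, 0.001]
contact_force: [-0.2, -0.4, -0.2]
grip_width: 0.024
grasp_force: 39.3
```

```bash
python3 w.py .5688 .4093 -.0159 0
```

```text
22.8 [0.5704 0.4066 0.0445] [-0.2 -0.4 -0.2] 0.02398979974480907
travel [0.0028, -0.0016, 0.0604] turn [0.01, 0.11, -0.28]
```

Request:
send_rows:
  travel:
    - [0.003,-0.002,0.02]
    - [0.003,-0.002,0.04]
    - [0.003,-0.002,0.053]
    - [0.003,-0.002,0.056]
    - [0.003,-0.002,0.056]
    - [0.003,-0.002,0.056]
  turn:
    - [0,0,0]
    - [0,0,0]
    - [0,0,0]
    - [0,0,0]
    - [0,0,0]
    - [0,0,0]

```text
time: 23.3
position: [0.5682, 0.4116, -0.0106]
tcp_rot: [0.708, 0.706, 0.0, 0.0]
contact_force: [-0.6, 0.4, 0.8]
grip_width: 0.0239
grasp_force: 39.3
```

```bash
python3 w.py .5688 .4093 -.0159 0
```

```text
23.3 [ 0.5682  0.4116 -0.0106] [-0.6  0.4  0.8] 0.02391678170017744
travel [-0.0023, 0.0006, 0.0053] turn [0.04, -0.02, -0.21]
```

Request:
send_rows:
  travel:
    - [-0.002,0.0005,0]
    - [-0.002,0.0005,0.002]
    - [-0.002,0.0005,0.003]
    - [-0.002,0.0005,0.003]
  turn:
    - [0,0,0]
    - [0,0,0]
    - [0,0,0]
    - [0,0,0]

```text
time: 23.63
position: [0.5682, 0.4098, -0.014]
tcp_rot: [0.708, 0.706, 0.0, 0.0]
contact_force: [0.0, -0.3, -0.3]
grip_width: 0.0243
grasp_force: 39.3
```

```bash
python3 w.py .5688 .4093 -.0159 0
```

```text
23.6333 [ 0.5682  0.4098 -0.014 ] [ 0.  -0.3 -0.3] 0.024259056393910024
travel [-0.0005, 0.0006, 0.0019] turn [0.02, -0.0, -0.17]
```

Request:
send_rows:
  travel:
    - [-0.0005,0.0005,0.001]
    - [-0.0005,0.0005,0.002]
    - [-0.0005,0.0005,0.003]
    - [-0.0005,0.0005,0.003]
  turn:
    - [0,0,0]
    - [0,0,0]
    - [0,0,0]
    - [0,0,0]

```text
time: 23.97
position: [0.5687, 0.4094, -0.0159]
tcp_rot: [0.708, 0.706, 0.0, 0.0]
contact_force: [-1.5, -2.7, 6.0]
grip_width: 0.0239
grasp_force: 40.3
```

Request:
send_rows:
  travel:
    - [0,0,-0.001]
    - [0,0,-0.001]
    - [0,0,-0.001]
    - [0,0,-0.001]
    - [0,0,-0.03]
    - [0,0,-0.065]
    - [0,0,-0.095]
    - [0,0,-0.095]
    - [0,0,-0.095]
    - [0,0,-0.095]
  turn:
    - [0,0,0]
    - [0,0,0]
    - [0,0,0]
    - [0,0,0]
    - [0,0,0]
    - [0,0,0]
    - [0,0,0]
    - [0,0,0]
    - [0,0,0]
    - [0,0,0]
  gripper: 0.5

```text
time: 24.8
position: [0.5682, 0.4089, 0.0772]
tcp_rot: [0.708, 0.706, -0.001, 0.0]
contact_force: [-0.0, -0.9, -0.5]
grip_width: 0.0423
grasp_force: 0.0
```

```bash
python3 see.py pl3 'pads(c,dict(sp=(.5688,.4093)))' 'goal(.436,.409,.08,7.3-90)' 'goal(.436,.409,.08,0)'; python3 - <<'E'
from h import *
c=np.load("pl3.npy",allow_pickle=True).item()
# flange foot against the dark gap / holes: find dark blobs inside the ring at the foot's top
im=topdown(c,.5688-.016,.5688+.016,.4093-.016,.4093+.016,.0075,16000);g=cv2.cvtColor(im,cv2.COLOR_RGB2GRAY)
d=cv2.subtract(cv2.morphologyEx(g,cv2.MORPH_CLOSE,np.ones((45,45),np.uint8)),g)
n,l,st,ce=cv2.connectedComponentsWithStats((d>25).astype(np.uint8))
for i in range(1,n):
    if st[i,4]>60: print(st[i,2:].tolist(),(.5688+.016-ce[i][1]/16000).round(4),(.4093+.016-ce[i][0]/16000).round(4))
E
```

```text
t 24.85 pos [0.5679 0.4084 0.0763] f [-0.6 -0.4  0.1]
sp xy [0.5688 0.4093] mm [36.6 36.6] ang 159.2
travel [0.0002, -0.1319, -0.0034] turn [0.01, 0.16, 82.54]
travel [0.0002, -0.1319, -0.0034] turn [-0.09, 0.11, -0.16]
[81, 17, 1001] 0.5844 0.4201
[91, 17, 998] 0.5844 0.4011
[287, 190, 8116] 0.5798 0.4176
[25, 11, 171] 0.5826 0.4054
[17, 67, 799] 0.5801 0.4249
[13, 11, 92] 0.58 0.4011
[34, 29, 704] 0.5789 0.4043
[31, 32, 852] 0.5785 0.4156
[17, 104, 1244] 0.5761 0.3938
[129, 72, 3213] 0.5756 0.4128
[8, 13, 62] 0.5755 0.3973
[20, 20, 240] 0.5725 0.4092
[30, 33, 612] 0.5693 0.3982
[37, 31, 821] 0.5686 0.421
[10, 17, 91] 0.5691 0.4124
[6, 30, 119] 0.5681 0.4251
[95, 88, 2795] 0.5632 0.4139
[352, 200, 10521] 0.5575 0.4154
[25, 24, 470] 0.5655 0.4092
[17, 115, 1335] 0.5615 0.3938
[10, 21, 133] 0.5622 0.3974
[35, 44, 1091] 0.5595 0.4037
[34, 32, 802] 0.5591 0.4149
[16, 64, 738] 0.5575 0.4249
[16, 10, 114] 0.5577 0.401
[81, 17, 972] 0.5533 0.4202
[91, 17, 1041] 0.5533 0.4008
```

The small flange is centred to about 0.3 mm. Now the block: I turn to psi≈97° and hover over the block pad first.

Request:
send_rows:
  travel:
    - [0,-0.02,-0.02]
    - [0,-0.04,-0.02]
    - [0,-0.06,-0.02]
    - [0,-0.08,-0.02]
    - [0,-0.1,-0.02]
    - [0,-0.12,-0.02]
    - [0,-0.132,-0.02]
    - [0,-0.132,-0.02]
    - [0,-0.132,-0.02]
    - [0,-0.132,-0.01]
    - [0,-0.132,-0.003]
    - [0,-0.132,-0.003]
  turn:
    - [0,0,-7]
    - [0,0,-14]
    - [0,0,-21]
    - [0,0,-28]
    - [0,0,-35]
    - [0,0,-42]
    - [0,0,-49]
    - [0,0,-56]
    - [0,0,-63]
    - [0,0,-70]
    - [0,0,-77]
    - [0,0,-84]
  gripper: 0.6

```text
time: 25.85
position: [0.4353, 0.4078, 0.0777]
tcp_rot: [0.051, 0.999, -0.002, -0.002]
contact_force: [0.9, 0.7, -0.0]
grip_width: 0.0343
grasp_force: 0.0
```

```bash
python3 w.py .436 .409 .08 97.3; python3 -c "
from h import *
print(state()['joints'].round(2))"
```

```text
25.85 [0.4353 0.4078 0.0777] [ 0.9  0.7 -0. ] 0.03434374591115502
travel [-0.0006, 0.0013, -0.0023] turn [-0.21, -0.21, -13.1]
[-0.03  0.7  -1.13  1.78  0.69  1.14  0.08]
```

Request:
send_rows:
  travel:
    - [0,0.001,-0.002]
    - [0,0.001,-0.002]
    - [0,0.001,-0.002]
    - [0,0.001,-0.002]
    - [0,0.001,-0.002]
  turn:
    - [0,0,-7]
    - [0,0,-13]
    - [0,0,-13]
    - [0,0,-13]
    - [0,0,-13]

```text
time: 26.27
position: [0.4363, 0.4102, 0.0819]
tcp_rot: [-0.059, 0.998, -0.001, -0.001]
contact_force: [-0.3, 0.3, 0.3]
grip_width: 0.0341
grasp_force: 0.0
```

```bash
python3 see.py hbp 'pads(c,dict(bp=(.4362,.4093)))' 'goal(.4303,.197,.08,106.7)'; python3 - <<'E'
from h import *
# refit of the block yaw on several starts, earlier views
for t in ("w1","hmf","hmp","pl2"):
    c=np.load(t+".npy",allow_pickle=True).item()
    try: fit(c,"bl",.432,.198,yaw=.3,save=f"pics/b_{t}.png")
    except Exception as e: print(t,e)
E
```

```text
t 26.3167 pos [0.4364 0.4104 0.0822] f [-0.3 -0.4  0.2]
bp xy [0.4366 0.4093] mm [44.4 24.4] ang 82.5
travel [0.0311, -0.2112, 0.0024] turn [-0.04, -0.05, -9.96]
bl [0.4303 0.1964 0.4574] mismatch 0.136
bl [0.4311 0.1961 0.3941] mismatch 0.084
bl [0.4314 0.198  0.3894] mismatch 0.047
bl [0.4314 0.198  0.3979] mismatch 0.044
```

Request:
send_rows:
  travel:
    - [0.031,-0.211,-0.01]
    - [0.031,-0.211,-0.01]
    - [0.031,-0.211,-0.01]
    - [0.031,-0.211,-0.01]
    - [0.031,-0.211,-0.01]
    - [0.031,-0.211,0.002]
    - [0.031,-0.211,0.002]
    - [0.031,-0.211,0.002]
    - [0.031,-0.211,0.002]
    - [0.031,-0.211,0.002]
  turn:
    - [0,0,-3]
    - [0,0,-6]
    - [0,0,-9]
    - [0,0,-12]
    - [0,0,-15]
    - [0,0,-15]
    - [0,0,-15]
    - [0,0,-15]
    - [0,0,-15]
    - [0,0,-15]

```text
time: 27.15
position: [0.4308, 0.2004, 0.0816]
tcp_rot: [-0.191, 0.982, 0.001, 0.001]
contact_force: [0.1, 0.3, 0.3]
grip_width: 0.0343
grasp_force: 0.0
```

```bash
python3 see.py hbl 'fit(c,"bl",.4314,.198,yaw=.38,save="pics/fbl.png")'  'fit(c,"bl",.4314,.198,yaw=.3)' 'print(s["grip_width"])'; python3 - <<'E'
from h import *
c=np.load("hbl.npy",allow_pickle=True).item()
im=topdown(c,.402,.462,.168,.228,.022,8000);im=cv2.GaussianBlur(im,(0,0),4);h=cv2.cvtColor(im,cv2.COLOR_RGB2HSV)
l=cv2.createLineSegmentDetector().detect(cv2.cvtColor(im,cv2.COLOR_RGB2GRAY))[0][:,0]
for u0,v0,u1,v1 in l:
    L=np.hypot(u1-u0,v1-v0)/8
    if L>12: print(round(L,1),"ang",round(np.degrees(np.arctan2(v0-v1,u0-u1))*-1+90-0,1)%180 if 0 else round(np.degrees(np.arctan2(u0-u1,v0-v1))%180,1),"xy",(.462-(v0+v1)/16000).round(4),(.228-(u0+u1)/16000).round(4))
E
```

```text
t 27.2 pos [0.4307 0.2002 0.0815] f [0.8 0.7 0.2]
bl [0.4324 0.198  0.3832] mismatch 0.11
bl [0.4322 0.1977 0.3908] mismatch 0.11
0.033944084343950076
12.3 ang 112.6 xy 0.4102 0.1889
12.4 ang 112.5 xy 0.4153 0.1912
```

```bash
python3 w.py .4315 .198 -.012 112.5
```

```text
27.2 [0.4307 0.2002 0.0815] [0.8 0.7 0.2] 0.033944084343950076
travel [0.0003, -0.0025, 0.0935] turn [0.07, 0.08, -0.46]
```

Request:
send_rows:
  travel:
    - [0,-0.0025,0.03]
    - [0,-0.0025,0.06]
    - [0,-0.0025,0.085]
    - [0,-0.0025,0.095]
    - [0,-0.0025,0.095]
    - [0,-0.0025,0.095]
  turn:
    - [0,0,-0.5]
    - [0,0,-0.5]
    - [0,0,-0.5]
    - [0,0,-0.5]
    - [0,0,-0.5]
    - [0,0,-0.5]

```text
time: 27.7
position: [0.4318, 0.1968, -0.0137]
tcp_rot: [-0.195, 0.981, 0.0, 0.0]
contact_force: [-0.1, 0.6, 0.3]
grip_width: 0.0343
grasp_force: 0.0
```

```bash
python3 w.py .4315 .198 -.015 112.5
```

```text
27.7 [ 0.4318  0.1968 -0.0137] [-0.1  0.6  0.3] 0.03427742316495182
travel [-0.0002, 0.0012, 0.0013] turn [0.05, 0.03, -0.05]
```

Request:
send_rows:
  travel:
    - [0,0.001,0.001]
    - [0,0.001,0.001]
    - [0,0.001,0.001]
  turn:
    - [0,0,0]
    - [0,0,0]
    - [0,0,0]

```text
time: 27.95
position: [0.4324, 0.1967, -0.0141]
tcp_rot: [-0.194, 0.981, 0.0, 0.001]
contact_force: [-0.1, -0.0, -0.2]
grip_width: 0.0339
grasp_force: 0.0
```

Request:
send_rows:
  travel:
    - [0,0,0]
    - [0,0,0]
    - [0,0,0]
    - [0,0,0]
    - [0,0,0]
    - [0,0,0]
  turn:
    - [0,0,0]
    - [0,0,0]
    - [0,0,0]
    - [0,0,0]
    - [0,0,0]
    - [0,0,0]
  gripper: 1

```text
time: 28.45
position: [0.4321, 0.1964, -0.0145]
tcp_rot: [-0.194, 0.981, -0.0, 0.001]
contact_force: [-0.7, -0.9, 6.6]
grip_width: 0.0137
grasp_force: 40.7
```

```bash
python3 w.py .4365 .4093 .04 97.5
```

```text
28.45 [ 0.4321  0.1964 -0.0145] [-0.7 -0.9  6.6] 0.013733955467792793
travel [-0.085, 0.1953, -0.0545] turn [-0.03, 0.07, 14.82]
```

Request:
send_rows:
  travel:
    - [0,0,-0.01]
    - [0,0,-0.03]
    - [0,0,-0.054]
    - [-0.015,0.035,-0.054]
    - [-0.03,0.07,-0.054]
    - [-0.045,0.105,-0.054]
    - [-0.06,0.14,-0.054]
    - [-0.075,0.17,-0.054]
    - [-0.085,0.195,-0.054]
    - [-0.085,0.195,-0.054]
    - [-0.085,0.195,-0.054]
    - [-0.085,0.195,-0.054]
  turn:
    - [0,0,0]
    - [0,0,0]
    - [0,0,1]
    - [0,0,4]
    - [0,0,7]
    - [0,0,10]
    - [0,0,13]
    - [0,0,14.8]
    - [0,0,14.8]
    - [0,0,14.8]
    - [0,0,14.8]
    - [0,0,14.8]

```text
time: 29.45
position: [0.4358, 0.4078, 0.0386]
tcp_rot: [-0.066, 0.998, -0.001, -0.0]
contact_force: [0.0, -0.4, 0.3]
grip_width: 0.0145
grasp_force: 39.8
```

Request:
send_rows:
  travel:
    - [0,0,0]
    - [0,0,0]
  turn:
    - [0,0,0]
    - [0,0,0]

```text
time: 29.62
position: [0.4367, 0.4069, 0.0386]
tcp_rot: [-0.065, 0.998, -0.001, -0.0]
contact_force: [-0.9, -0.1, -0.5]
grip_width: 0.0141
grasp_force: 39.8
```

```bash
python3 w.py .4365 .4093 -.0105 97.5
```

```text
29.6167 [0.4367 0.4069 0.0386] [-0.9 -0.1 -0.5] 0.014090350755618857
travel [-0.0002, 0.0025, 0.0491] turn [-0.09, -0.01, -0.07]
```

Request:
send_rows:
  travel:
    - [0,0.002,0.015]
    - [0,0.002,0.03]
    - [0,0.002,0.042]
    - [0,0.002,0.045]
    - [0,0.002,0.045]
    - [0,0.002,0.045]
  turn:
    - [0,0,0]
    - [0,0,0]
    - [0,0,0]
    - [0,0,0]
    - [0,0,0]
    - [0,0,0]

```text
time: 30.12
position: [0.4354, 0.4108, -0.0067]
tcp_rot: [-0.066, 0.998, -0.0, -0.0]
contact_force: [0.5, -0.3, -0.4]
grip_width: 0.0141
grasp_force: 39.8
```

```bash
python3 w.py .4365 .4093 -.0105 97.5
```

```text
30.1167 [ 0.4354  0.4108 -0.0067] [ 0.5 -0.3 -0.4] 0.014070527564785775
travel [-0.0009, -0.0016, 0.0038] turn [-0.01, -0.05, 0.06]
```

Request:
send_rows:
  travel:
    - [-0.001,-0.0015,0]
    - [-0.001,-0.0015,0.001]
    - [-0.001,-0.0015,0.002]
    - [-0.001,-0.0015,0.002]
  turn:
    - [0,0,0]
    - [0,0,0]
    - [0,0,0]
    - [0,0,0]

```text
time: 30.45
position: [0.4371, 0.4095, -0.008]
tcp_rot: [-0.066, 0.998, 0.0, 0.0]
contact_force: [-0.2, 0.1, -0.3]
grip_width: 0.0137
grasp_force: 39.8
```

```bash
python3 w.py .4365 .4093 -.0105 97.5
```

```text
30.45 [ 0.4371  0.4095 -0.008 ] [-0.2  0.1 -0.3] 0.013700942833564777
travel [0.0006, -0.0001, 0.0025] turn [0.0, 0.02, 0.03]
```

Request:
send_rows:
  travel:
    - [0.0005,0,0.001]
    - [0.0005,0,0.002]
    - [0.0005,0,0.0035]
    - [0.0005,0,0.0035]
    - [0.0005,0,0.0035]
  turn:
    - [0,0,0]
    - [0,0,0]
    - [0,0,0]
    - [0,0,0]
    - [0,0,0]

```text
time: 30.87
position: [0.4365, 0.4095, -0.0104]
tcp_rot: [-0.066, 0.998, -0.0, 0.0]
contact_force: [-1.6, -1.8, 8.7]
grip_width: 0.0139
grasp_force: 41.0
```

Request:
send_rows:
  travel:
    - [0,0,-0.001]
    - [0,0,-0.001]
    - [0,0,-0.001]
    - [0,0,-0.001]
    - [0,0,-0.03]
    - [0,0,-0.065]
    - [0,0,-0.095]
    - [0,0,-0.11]
    - [0,0,-0.11]
    - [0,0,-0.11]
  turn:
    - [0,0,0]
    - [0,0,0]
    - [0,0,0]
    - [0,0,0]
    - [0,0,0]
    - [0,0,0]
    - [0,0,0]
    - [0,0,0]
    - [0,0,0]
    - [0,0,0]
  gripper: 0.5

```text
time: 31.7
position: [0.4367, 0.4093, 0.0984]
tcp_rot: [-0.066, 0.998, -0.0, 0.0]
contact_force: [-0.1, -0.7, -1.0]
grip_width: 0.0427
grasp_force: 0.0
```

```bash
python3 see.py pl4 'pads(c,dict(bp=(.4365,.4093)))'; python3 - <<'E'
from h import *
c=np.load("pl4.npy",allow_pickle=True).item()
a=c["img"];sd=look("side")
t=[cv2.resize(topdown(c,.4365-.03,.4365+.03,.4093-.03,.4093+.03,z,10000),(400,400)) for z in (.004,.026)]
t+=[cv2.resize(a,(400,250)),cv2.resize(sd["img"][180:305,180:440],(400,192))]
t[2]=np.vstack([t[2]]);b=np.zeros((200,800,3),np.uint8);b[:200,:320]=cv2.resize(a,(320,200));b[:192,400:]=t[3]
cv2.imwrite("pics/pl4c.png",np.vstack([np.hstack(t[:2]),b])[:,:,::-1])
im=cv2.GaussianBlur(topdown(c,.4065,.4665,.3793,.4393,.026,8000),(0,0),4)
for u0,v0,u1,v1 in cv2.createLineSegmentDetector().detect(cv2.cvtColor(im,cv2.COLOR_RGB2GRAY))[0][:,0]:
    L=np.hypot(u1-u0,v1-v0)/8
    if L>12: print(round(L,1),"ang",round(np.degrees(np.arctan2(u0-u1,v0-v1))%180,1),"xy",(.4665-(v0+v1)/16000).round(4),(.4393-(u0+u1)/16000).round(4))
E
```

```text
t 31.75 pos [0.4363 0.4085 0.0972] f [0.6 0.  0.3]
bp xy [0.4393 0.4096] mm [49.7 24.5] ang 82.4
39.1 ang 7.6 xy 0.4281 0.4192
13.1 ang 2.8 xy 0.458 0.3804
39.2 ang 7.3 xy 0.4311 0.3976
58.3 ang 97.5 xy 0.4609 0.4103
14.8 ang 97.4 xy 0.4546 0.411
20.5 ang 97.4 xy 0.4097 0.4057
14.5 ang 97.2 xy 0.4126 0.4061
14.4 ang 7.9 xy 0.4259 0.4162
14.1 ang 97.9 xy 0.4196 0.4069
```

View pics/pl4c.png

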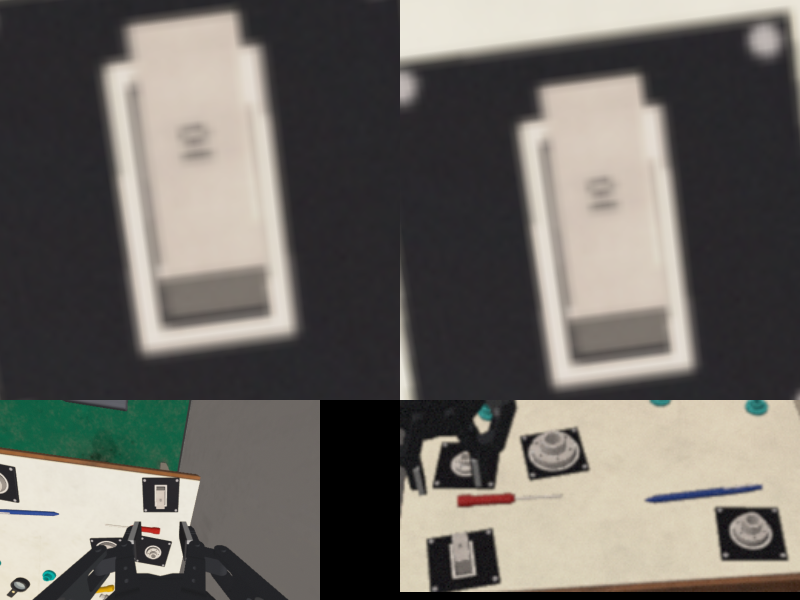

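The block is centred at (0.4371, 0.4090) at 7.5°, within about 0.7 mm of its rectangle. All three flanges are in their rings, and the pen and screwdriver haven't moved. Handing in.

```bash
python3 -c "
from rig import *
print(finish_job())"
```

```text
the job is handed in; nothing more can be done
None
```

I placed all three flanges and the gauge block on their matching pads, each within about 1 mm of its outline's centre and the block lined up with its rectangle; the pen and screwdriver stayed where they lay, and the job was handed in at about 32 s of the 109 s allowed.

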